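Close the sample reader's propped cover without letting it slam

TASK

The cover of the white sample reader is propped open on a thin stay. Without lifting the cover, pushing hard or gripping anything, hold your closed fingers close beneath the cover's front part, knock the stay over sideways (towards your right as you face the reader) so that the cover drops a little way onto the fingers, and then lower the cover on them until it is fully shut, gently and without letting it slam. Leave the loose things round about where they are, and finish clear of the reader.

Things in the scene. Friction and masses are not known exactly. Their poses are not given: they have to be found in the camera images.
- reader: White sample reader, fixed. Origin under the centre of its housing, on the worktop; +x to its back, +y to the left of someone facing it, z up; its front (-x) looks roughly to the robot. Housing: x -75 to +80 mm, y -110 to +110, rim 78 high; two vials stand in its chamber below the rim. The cover's hinge axis runs along y at x = +50, z = 80 mm.
- cover (a joint): Cover hinge, rad: 0 shut (level), grows as the front edge rises; 0.785 on the stay. Flat plate 220 mm wide (y), 14 thick, about 0.35 kg; its underside lies in the plane of the hinge axis, its front edge 160 mm from the axis: shut, it juts 35 mm beyond the housing's front at z = 80 mm, free below. Unsupported it falls shut in under a second and slams (lightly damped hinge).
- cover_edge (a point): Middle of the lower front edge of the cover (on its underside, 160 mm from the hinge axis).
- stay (a joint): Stay hinge, rad: 0 stands under the cover (leaning 0.08 rad to the reader's +y, on a stop), grows as it swings to the reader's -y, up to 1.65 (flat in a slot in the front rim). Steel rod, 8 mm diameter, pivot in the reader's frame at x = -55, y = +30, z = 68 mm, axis along x. 1 to 2 N sideways near its top move it; well past upright it falls over by itself.
- stay_tip (a point): Centre of the 10 mm ball on top of the stay, 110 mm from its pivot; as it stands it touches the cover's underside from below, 148 mm from the hinge axis (12 mm from the front edge).
- vial_a: Bystander: loose vial with a dark cap, 22 mm across, 46 mm high; origin at the centre of its foot.
- dish: Bystander: loose closed petri dish, 61 mm across, 16 mm high; origin at the centre of its foot.
- bottle: Bystander: loose dropper bottle, 34 mm across, 75 mm high; origin at the centre of its foot.
- cell: Bystander: loose battery lying down, 15 x 50 x 15 mm; origin under its centre.
- marker: Bystander: loose marker pen lying down, 17 x 124 x 16 mm; origin under its centre.
- vial_b: Bystander: loose vial with a white cap, 22 mm across, 50 mm high; origin at the centre of its foot.

How it is judged:
By the outcome, as a careful person would: the job done as asked, in the order asked, and still so for the second after the job is handed in, with the robot touching nothing.
It also fails if it takes over 35 s, if anything falls off the work surface, if the arm or the gripper's body presses on something with over 40 N, if the wrist force passes 120 N, or if a joint passes its speed limit or range.

ROBOT

A 6-joint arm with a two-finger parallel gripper is mounted at the origin on a cart in front of the work surface, level with it; the furniture and walls round the work are solid. World frame = base frame: x ahead of the robot, y to its left, z up, the work surface at z = 0. Lengths are in m, angles in rad, forces in N, time in s.
With the tool pointing down it reaches from about 0.225 to 0.875 m from the base axis. Payload 3.4 kg.
Tool frame: the origin (TCP) lies midway between the tips of the shut fingers; the grasp point (between the pads) lies 19 mm behind it (manip.grip_point_offset is the distance from the TCP to the grasp point, in m); z points along the fingers, y is the line along which they close (so a half turn about z gives the same grasp; the last joint's range is limited). The gripper opens to 85 mm and grips with 20 to 120 N. Pads are 22 mm wide; open, the fingers measure 114 mm over their backs; the gripper's body (76 mm by 85 mm) begins 54 mm behind the grasp point. The pads swing forward as they close: fully open they stand 13 mm farther back than shut.
Start: joints at [-1.257, 0.276, 1.505, -0, 1.361, -0.121], TCP at [0.242, -0.522, 0.196] pointing down, gripper open.
Joint ranges: [-2.89, 2.89], [-0.75, 2.08], [0.22, 2.7], [-1.18, 4.32], [0.11, 2.71], [-2.7, 2.7]. Speed limits (rad/s): [2.57, 2.57, 3.14, 3.14, 3.14, 3.14].

INTERFACE

Orientations are given as a unit quaternion [w, x, y, z].
In Python, from rig import manip gives the robot as it stands.
- The arm moves only by the shell command python3 -m handwheel 'ROWS' [FORCE]. ROWS is JSON, a list of rows, each an object with "translation": the shift along the tool's x, y, z in m, a list of three; "angular": the turn, a rotation vector about the tool's x, y, z in degrees, a list of three; "hand": the closure, from 0 (fully open) to 1 (shut). A call has 1 to 10 rows; each row shifts and turns the commanded pose from where the row before left it, along the tool's axes as they then stand; what a row does not reach is not made up. A row lasts 1/12 s, in which the tool goes at most 41.7 mm and 7.16 degrees, less where a joint would pass 70% of its speed; a pose out of reach is approached as far as the arm can. A call with a gripper value outside its range is refused whole. The fingers move at their own pace and stop on an object; FORCE is the grip in N (left out, the last holds). Time passes only in rows, so rows that do not move let the fingers close. It gives the time, the measured TCP pose, the force, the opening and the grip force at its end, in the units of the state.
- manip.get_state(): the state, without advancing time (a new reading comes with each control period).
- manip.get_image(name): name is "scene" or "side" or "wrist"; returns the picture (384x512x3 uint8, red, green, blue); there is no depth.
- manip.camera_info(name): a dict with "camera_matrix" (3x3 intrinsics, pixels), "k1" (the pictures are not rectified: a ray, as slopes to the right and down, at radius r is drawn at 1 + k1 r^2 times it, then the intrinsics apply), "eye" and "orientation" of the camera in the world; the wrist camera has in their place "tool_from_camera" (4x4, takes a point from camera to tool coordinates, whose origin is the TCP and whose axes are the flange's). Camera axes: x right, y down, z forward; pixel columns grow to the right and rows downward; lengths in m; the calibration is good to about 2 mm. A picture is of the moment at which its call begins: read the wrist's pose just before it. camera_info takes no time and is no camera call.
- manip.sign_off(): hands the job in; it is judged then, once.
The state is a dict: "clock": time; "qpos": joint angles; "qd": joint speeds; "effort": joint torques, N m; "position": TCP position; "ee_rot": TCP orientation; "contact_force": force on the tool from outside, world axes, zero at the start; "moment": the same for the moment, N m; "width": finger opening in m; "gripper_force": force on a finger pad.
Only numpy, scipy, OpenCV 4.12 (cv2) and the standard library are available. Lean on these libraries where they do the work, as an engineer would, in place of code of your own. Each camera call takes 0.05 s, during which the arm holds its last target. There are 200 camera calls.

## Working session

There is one attempt and no reset: what is moved stays moved. The work goes in short steps, Python scripts to look and compute and a shell command to move; the robot and the scene stay as the last step left them, time stands still between calls to the robot, and variables do not carry over. Pictures are saved under pics/ and viewed, at most 10 in all, crops included, and the job is handed in when it is done.

```bash
mkdir -p pics; ls; python3 - <<'E'
from rig import manip
import cv2,numpy as np
s=manip.get_state(); print({k:np.round(v,3).tolist() for k,v in s.items()})
for n in ("scene","side"):
    im=manip.get_image(n); cv2.imwrite(f"pics/{n}0.png",im[:,:,::-1]); print(n,manip.camera_info(n))
a=cv2.imread("pics/scene0.png");b=cv2.imread("pics/side0.png")
E
```

```text
pics
{'clock': 0.0, 'qpos': [-1.257, 0.277, 1.506, 0.0, 1.361, -0.121], 'qd': [-0.002, -0.0, -0.002, -0.0, 0.001, 0.0], 'effort': [-0.0, -41.677, -24.581, 0.0, 0.011, -0.0], 'position': [0.242, -0.521, 0.195], 'ee_rot': [-0.001, 0.976, 0.216, -0.0], 'contact_force': [0.295, -0.126, -0.026], 'moment': [0.021, 0.007, 0.032], 'gripper_force': 0.0, 'width': 0.085}
scene {'camera_matrix': array([[354.20137395,   0.        , 258.50968411],
       [  0.        , 354.20137395, 193.43559845],
       [  0.        ,   0.        ,   1.        ]]), 'k1': 0.0017793433547042942, 'eye': array([-0.37419037,  1.09637503,  0.73614321]), 'orientation': array([ 0.21002067, -0.3118627 ,  0.78578651, -0.4910932 ])}
side {'camera_matrix': array([[382.19313073,   0.        , 259.00758163],
       [  0.        , 382.19313073, 189.91064808],
       [  0.        ,   0.        ,   1.        ]]), 'k1': -0.07883630464467531, 'eye': array([-0.30970723,  0.21705125,  0.98551617]), 'orientation': array([ 0.25155101, -0.63530302,  0.67460858, -0.2793124 ])}
```

View pics/scene0.png

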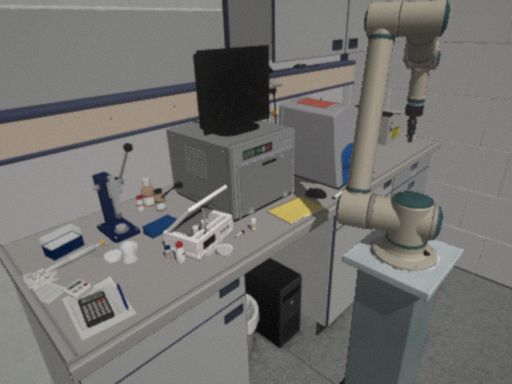

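View pics/side0.png

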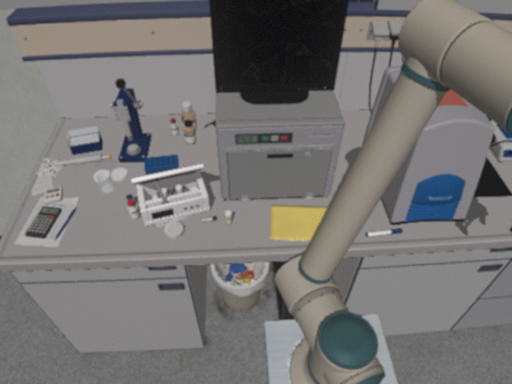

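The scene view shows the reader around (200,225) with its open cover. The side view shows it around (172,195), with the dish at (174,229) and a vial and the cell to its right. I'll enlarge both to get pixel positions.

```bash
python3 - <<'E'
import cv2,numpy as np
a=cv2.imread("pics/scene0.png")[180:270,155:265];b=cv2.imread("pics/side0.png")[155:245,120:240]
def up(i,x0,y0):
    o=cv2.resize(i,None,fx=6,fy=6,interpolation=cv2.INTER_CUBIC)
    for k in range(0,i.shape[1],10): cv2.putText(o,str(x0+k),(k*6,8),0,.3,(0,0,255));o[::6,k*6]=(0,0,255)
    for k in range(0,i.shape[0],10): cv2.putText(o,str(y0+k),(0,k*6+4),0,.3,(0,0,255));o[k*6,::6]=(0,0,255)
    return o
cv2.imwrite("pics/sc.png",up(a,155,180));cv2.imwrite("pics/si.png",up(b,120,155))
E
```

```text
(no output)
```

View pics/sc.png

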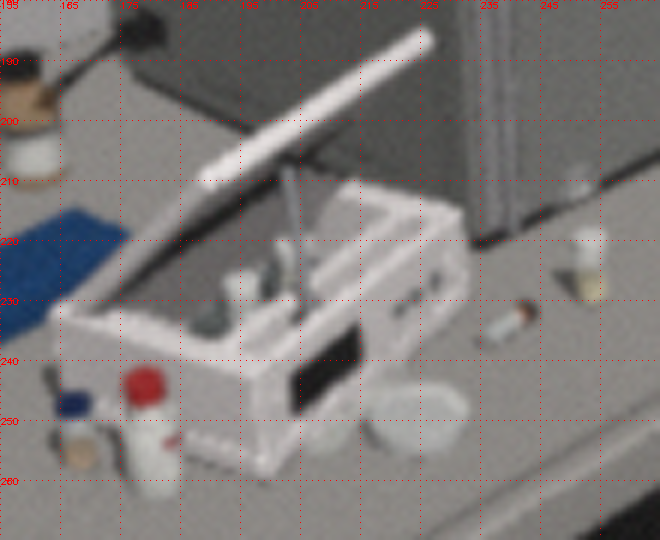

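View pics/si.png

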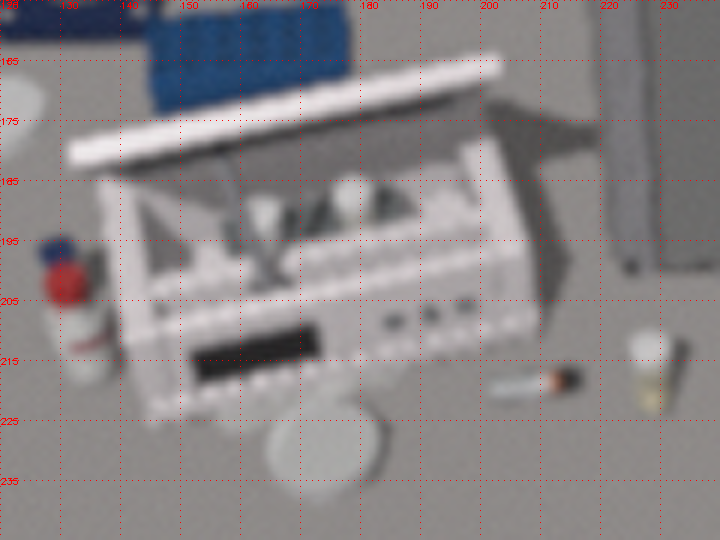

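The crops give these pixel positions:

| Point | Scene crop | Side crop |
|---|---|---|
| Front-left rim corner | (197,242) | (140,211) |
| Front-right rim corner | (231,215) | (207,197) |
| Cover front edge, left end | (189,210) | (132,182) |
| Cover front edge, right end | (226,188) | (203,167) |

The stay tip is near (203,208) in the scene crop. The dish lies right in front of the reader.

```bash
cat > h.py <<'E'
import numpy as np,cv2
from scipy.spatial.transform import Rotation as R
from scipy.optimize import least_squares
from rig import manip
def rot(q): return R.from_quat([q[1],q[2],q[3],q[0]])
def cam(n,state=None):
    c=manip.camera_info(n);K=c["camera_matrix"];k=c["k1"]
    if n=="wrist":
        T=np.array(c["tool_from_camera"]);r=rot(state["ee_rot"]).as_matrix()
        return K,k,np.array(state["position"])+r@T[:3,3],r@T[:3,:3]
    return K,k,np.array(c["eye"]),rot(c["orientation"]).as_matrix()
def ray(C,uv):
    K,k,e,r=C
    p=cv2.undistortPoints(np.array([[uv]],float),K,np.array([k,0,0,0,0.]))[0,0]
    d=r@[p[0],p[1],1];return e,d/np.linalg.norm(d)
def plane(C,uv,z): e,d=ray(C,uv);return e+d*(z-e[2])/d[2]
def tri(rs):
    A=sum(np.eye(3)-np.outer(d,d) for e,d in rs);b=sum((np.eye(3)-np.outer(d,d))@e for e,d in rs);return np.linalg.solve(A,b)
def proj(C,P):
    K,k,e,r=C;p=r.T@(np.asarray(P)-e);s=p[:2]/p[2];s=s*(1+k*(s@s));return K[:2,:2]@s+K[:2,2]
E
python3 - <<'E'
from h import *
S,D=cam("scene"),cam("side");np.set_printoptions(precision=4,suppress=True)
pts={"FL":((197,242),(140,211.5)),"FR":((231.5,215),(207,197)),"cL":((189,211),(132,182.5)),"cR":((226.5,188.5),(203,167.5)),"tip":((203,208.5),None)}
for n,(a,b) in pts.items():
    if b: print(n,tri([ray(S,a),ray(D,b)]),plane(S,a,.078),plane(D,b,.078),plane(S,a,.193),plane(D,b,.193))
for n,a,b,z in [("dish",(224,250),(174,229),.008),("vialY",(253,230),(229,217),.025),("cell",(241,233),(208,218),.007),("bottle",(180,245),(131,202),.07)]:
    print(n,plane(S,a,z),plane(D,b,z))
E
```

```text
FL [0.4942 0.5247 0.0763] [0.4912 0.5263 0.078 ] [0.4934 0.5244 0.078 ] [0.34  0.626 0.193] [0.3916 0.4854 0.193 ]
FR [0.5507 0.3162 0.073 ] [0.5447 0.3217 0.078 ] [0.5452 0.3154 0.078 ] [0.3841 0.4571 0.193 ] [0.4369 0.303  0.193 ]
cL [0.5125 0.5284 0.1892] [0.6953 0.4122 0.078 ] [0.6254 0.5711 0.078 ] [0.5085 0.5317 0.193 ] [0.5069 0.5262 0.193 ]
cR [0.5687 0.3192 0.1838] [0.7449 0.1722 0.078 ] [0.6879 0.3335 0.078 ] [0.5493 0.3337 0.193 ] [0.5614 0.3187 0.193 ]
dish [0.4682 0.4319 0.008 ] [0.4741 0.4262 0.008 ]
vialY [0.4676 0.284  0.025 ] [0.5015 0.2468 0.025 ]
cell [0.5079 0.3105 0.007 ] [0.516  0.3172 0.007 ]
bottle [0.5299 0.5695 0.07  ] [0.543  0.5626 0.07  ]
```

The measurements agree with the given sizes: rim z is about 75 mm and the cover edge is 217 mm wide at z ≈ 187 mm. The reader is at about (0.595, 0.440) with a yaw of about 15°. I'm starting the approach.

```bash
python3 -m handwheel '[{"translation":[0.0238,-0.0248,-0.0066],"angular":[0,0,0],"hand":1},{"translation":[0.0238,-0.0248,-0.0066],"angular":[0,0,0],"hand":1},{"translation":[0.0238,-0.0248,-0.0066],"angular":[0,0,0],"hand":1},{"translation":[0.0238,-0.0248,-0.0066],"angular":[0,0,0],"hand":1},{"translation":[0.0238,-0.0248,-0.0066],"angular":[0,0,0],"hand":1},{"translation":[0.0238,-0.0248,-0.0066],"angular":[0,0,0],"hand":1},{"translation":[0.0238,-0.0248,-0.0066],"angular":[0,0,0],"hand":1},{"translation":[0.0238,-0.0248,-0.0066],"angular":[0,0,0],"hand":1},{"translation":[0.0238,-0.0248,-0.0066],"angular":[0,0,0],"hand":1},{"translation":[0.0238,-0.0248,-0.0066],"angular":[0,0,0],"hand":1}]' 20
python3 -m handwheel '[{"translation":[0.0238,-0.0248,-0.0066],"angular":[0,0,0],"hand":1},{"translation":[0.0238,-0.0248,-0.0066],"angular":[0,0,0],"hand":1},{"translation":[0.0238,-0.0248,-0.0066],"angular":[0,0,0],"hand":1},{"translation":[0.0238,-0.0248,-0.0066],"angular":[0,0,0],"hand":1},{"translation":[0.0238,-0.0248,-0.0066],"angular":[0,0,0],"hand":1},{"translation":[0.0238,-0.0248,-0.0066],"angular":[0,0,0],"hand":1}]'
```

```text
clock: 0.93
position: [0.3535, -0.1945, 0.2624]
ee_rot: [-0.0, 0.977, 0.215, -0.0]
contact_force: [0.2, -0.1, 0.8]
width: -0.0003
gripper_force: 0.0
clock: 1.43
position: [0.4203, 0.0005, 0.302]
ee_rot: [0.0, 0.976, 0.216, -0.0]
contact_force: [1.1, 0.7, -1.1]
width: -0.0001
gripper_force: 0.0
```

```bash
python3 -m handwheel '[{"translation":[0.0132,-0.038,0],"angular":[0,0,0],"hand":1},{"translation":[0.0132,-0.038,0],"angular":[0,0,0],"hand":1},{"translation":[0.0132,-0.038,0],"angular":[0,0,0],"hand":1},{"translation":[0.0132,-0.038,0],"angular":[0,0,0],"hand":1},{"translation":[0.0132,-0.038,0],"angular":[0,0,0],"hand":1},{"translation":[0.0132,-0.038,0],"angular":[0,0,0],"hand":1},{"translation":[0.0132,-0.038,0],"angular":[0,0,0],"hand":1},{"translation":[0.0132,-0.038,0],"angular":[0,0,0],"hand":1},{"translation":[0.0132,-0.038,0],"angular":[0,0,0],"hand":1},{"translation":[0.0132,-0.038,0],"angular":[0,0,0],"hand":1}]'
python3 - <<'E'
from h import *
s=manip.get_state();np.set_printoptions(precision=4,suppress=True)
print(s["qpos"],s["position"]);im=manip.get_image("wrist");cv2.imwrite("pics/w0.png",im[:,:,::-1])
print(manip.camera_info("wrist")["tool_from_camera"])
# rotation wanted: tool z fwd az 15deg, pitch 15 down, x up
y=np.radians(15);p=np.radians(15)
z=np.array([np.cos(y)*np.cos(p),np.sin(y)*np.cos(p),-np.sin(p)]);yy=np.array([np.sin(y),-np.cos(y),0]);G=np.c_[np.cross(yy,z),yy,z]
r=rot(s["ee_rot"]);print(np.degrees((r.inv()*R.from_matrix(G)).as_rotvec()))
E
```

```text
clock: 2.27
position: [0.3791, 0.4008, 0.3014]
ee_rot: [0.0, 0.976, 0.216, -0.0]
contact_force: [1.2, -0.2, -0.4]
width: 0.0002
gripper_force: 0.0
[ 0.6874  0.2008  1.3523 -0.0003  1.5893  1.8228] [0.3791 0.4008 0.3014]
[[-0.0001 -0.9548 -0.2972  0.0774]
 [ 1.      0.0001 -0.0006  0.0003]
 [ 0.0006 -0.2972  0.9548 -0.1777]
 [ 0.      0.      0.      1.    ]]
[-6.4785 74.834   8.5016]
```

```bash
python3 -m handwheel '[{"translation":[0,0,0],"angular":[-0.54,6.24,0.71],"hand":1},{"translation":[0,0,0],"angular":[-0.54,6.24,0.71],"hand":1},{"translation":[0,0,0],"angular":[-0.54,6.24,0.71],"hand":1},{"translation":[0,0,0],"angular":[-0.54,6.24,0.71],"hand":1},{"translation":[0,0,0],"angular":[-0.54,6.24,0.71],"hand":1},{"translation":[0,0,0],"angular":[-0.54,6.24,0.71],"hand":1},{"translation":[0,0,0],"angular":[-0.54,6.24,0.71],"hand":1},{"translation":[0,0,0],"angular":[-0.54,6.24,0.71],"hand":1}]'
cat > g.py <<'E'
from h import *
import sys
np.set_printoptions(precision=4,suppress=True)
O=np.array([.595,.44,0]);yaw=np.radians(15)
RX=np.array([[np.cos(yaw),-np.sin(yaw),0],[np.sin(yaw),np.cos(yaw),0],[0,0,1]])
def err(pr,pitch=15):
    "reader-frame TCP target -> tool-frame shift and turn"
    s=manip.get_state();p=np.radians(pitch)
    z=RX@[np.cos(p),0,-np.sin(p)];y=RX@[0,-1,0];G=np.c_[np.cross(y,z),y,z];r=rot(s["ee_rot"])
    d=O+RX@np.array(pr)-s["position"]
    print("q",s["qpos"],"clock",s["clock"]);print("TCP reader",RX.T@(s["position"]-O),"F",s["contact_force"])
    print("shift tool",r.as_matrix().T@d,"in goal axes",G.T@d,"turn",np.degrees((r.inv()*R.from_matrix(G)).as_rotvec()))
if __name__=="__main__": err([float(a) for a in sys.argv[1:4]],*[float(a) for a in sys.argv[4:]])
E
python3 g.py -.17 .075 .165
```

```text
clock: 2.98
position: [0.3861, 0.3918, 0.3084]
ee_rot: [-0.054, 0.9, 0.161, 0.403]
contact_force: [0.7, -0.9, -0.8]
width: -0.0004
gripper_force: 0.0
q [ 1.0191 -0.1142  1.9959 -0.8037  0.7348  2.705 ] clock 2.9833
TCP reader [-0.2143  0.0075  0.3084] F [ 0.6677 -0.9484 -0.8131]
shift tool [-0.0718 -0.0683  0.1314] in goal axes [-0.1271 -0.0675  0.0799] turn [-3.0883 27.0021  3.7469]
```

Joint 6 reached its limit because of the wrist branch, so I'll fit the arm's kinematics from the logged poses and plan a suitable wrist configuration.

```bash
cat > k.py <<'E'
from g import *
def fk(q,P):
    h,r0,L2,L3,L5,e=P
    r=R.from_euler('z',q[0]);p=np.array([0,0,h])+r.apply([r0,0,0])
    r=r*R.from_euler('y',q[1]);p=p+r.apply([e,0,L2])
    r=r*R.from_euler('y',q[2]);p=p+r.apply([0,0,L3])
    r=r*R.from_euler('z',q[3])*R.from_euler('y',q[4]);p=p+r.apply([0,0,L5])
    return p,r*R.from_euler('z',q[5]+C0)
C0=np.pi/2
E
python3 - <<'E'
from k import *
import k
D=[([-1.257,.2765,1.5055,0,1.361,-.121],[.242,-.5215,.1955],[0,.976,.216,0]),
([.6874,.2008,1.3523,-.0003,1.5893,1.8228],[.3791,.4008,.3014],[0,.976,.216,0]),
([1.0191,-.1142,1.9959,-.8037,.7348,2.705],[.3861,.3918,.3084],[-.054,.9,.161,.403])]
for c in (0,np.pi/2,-np.pi/2,np.pi):
    k.C0=c; print(c,[round(np.degrees((fk(q,[0]*6)[1].inv()*rot(o)).magnitude()),2) for q,p,o in D])
f=lambda P:np.concatenate([fk(q,P)[0]-p for q,p,o in D])
for e in (0,1):
    s=least_squares(lambda P:np.r_[f(np.r_[P[:5],P[5]*e]),1e-3*(P[1]),1e-3*P[5]],[.3,0,.45,.45,.3,0]);print(s.x,f(np.r_[s.x[:5],s.x[5]*e]))
E
```

```text
0 [np.float64(89.95), np.float64(89.99), np.float64(89.96)]
1.5707963267948966 [np.float64(0.09), np.float64(0.05), np.float64(0.07)]
-1.5707963267948966 [np.float64(179.95), np.float64(179.99), np.float64(179.96)]
3.141592653589793 [np.float64(90.05), np.float64(90.01), np.float64(90.04)]
[0.0907 0.1385 0.4878 0.3096 0.2789 0.    ] [-0.0648 -0.0245  0.0207  0.0423 -0.055  -0.0061  0.009  -0.0068 -0.0146]
[ 0.1384 -0.0577  0.4477  0.3867  0.2561  0.1328] [-0.066  -0.0207  0.0001  0.0446 -0.053  -0.0001  0.     -0.0002 -0.    ]
```

```bash
python3 - <<'E'
s=open('k.py').read().replace("h,r0,L2,L3,L5,e=P","h,d,L2,L3,L5,e,f=P").replace("[r0,0,0]","[0,d,0]").replace("[0,0,L3]","[f,0,L3]")
open('k.py','w').write(s)
E
cat > fit.py <<'E'
from k import *
D=[([-1.257,.2765,1.5055,0,1.361,-.121],[.242,-.5215,.1955]),
([.6874,.2008,1.3523,-.0003,1.5893,1.8228],[.3791,.4008,.3014]),
([1.0191,-.1142,1.9959,-.8037,.7348,2.705],[.3861,.3918,.3084])]
f=lambda P:np.concatenate([fk(q,P)[0]-p for q,p in D])
sol=least_squares(lambda P:np.r_[f(P),3e-3*P[5:]],[.15,.07,.45,.45,.25,0,0])
P=sol.x
E
cat > ik.py <<'E'
from fit import *
LO=np.array([-2.89,-.75,.22,-1.18,.11,-2.7])+.06;HI=np.array([2.89,2.08,2.7,4.32,2.71,2.7])-.06
def goal(pr,pitch,dyaw):
    p=np.radians(pitch);Y=yaw+np.radians(dyaw)
    z=np.array([np.cos(Y)*np.cos(p),np.sin(Y)*np.cos(p),-np.sin(p)]);y=np.array([np.sin(Y),-np.cos(Y),0])
    return O+RX@np.array(pr),R.from_matrix(np.c_[np.cross(y,z),y,z])
def ik(pr,pitch,dyaw,q0):
    p,r=goal(pr,pitch,dyaw)
    def F(q):
        a,b=fk(q,P);return np.r_[(a-p)*5,(r.inv()*b).as_rotvec()]
    s=least_squares(F,np.clip(q0,LO+.01,HI-.01),bounds=(LO,HI));return s.x,np.linalg.norm(s.fun)
E
python3 - <<'E'
from ik import *
print(P,f(P)*1e3)
for pitch in (0,15,30):
  for dy in (0,15,30):
    for q0 in ([.8,.3,2,3.5,.8,-1.5],[.8,.3,2,0,.8,1.5]):
      print(pitch,dy,q0[3],*[(np.round(q,2).tolist(),round(c,3)) for q,c in (ik(t,pitch,dy,q0) for t in ([-.047,.07,.165],[-.087,-.02,.065],[-.18,-.02,.055]))])
E
```

```text
[0.1345 0.0693 0.6306 0.4208 0.3994 0.0002 0.0592] [ 0.0749  0.0205  0.1488  0.0482 -0.037  -0.1131  0.0184 -0.0052 -0.0357]
0 0 3.5 ([1.05, 0.77, 2.29, 3.93, 1.51, -1.63], np.float64(0.0)) ([0.94, 1.13, 2.52, 3.88, 1.96, -1.24], np.float64(0.0)) ([1.17, 1.29, 2.64, 4.21, 2.02, -0.9], np.float64(0.003))
0 0 0 ([0.71, 0.2, 1.98, -0.93, 0.17, 2.64], np.float64(0.779)) ([0.62, 0.23, 2.1, -0.93, 0.17, 2.64], np.float64(0.904)) ([0.67, 0.11, 2.25, -0.9, 0.17, 2.64], np.float64(0.95))
0 15 3.5 ([0.81, 0.8, 2.46, 3.43, 1.68, -1.54], np.float64(0.0)) ([0.65, 1.3, 2.64, 3.37, 2.38, -1.41], np.float64(0.058)) ([1.05, 1.49, 2.64, 4.22, 2.35, -0.73], np.float64(0.21))
0 15 0 ([0.73, 0.2, 1.99, -1.0, 0.17, 2.64], np.float64(0.73)) ([0.64, 0.23, 2.11, -1.02, 0.17, 2.64], np.float64(0.89)) ([0.7, 0.11, 2.25, -0.99, 0.17, 2.64], np.float64(0.926))
0 30 3.5 ([0.49, 0.82, 2.52, 2.85, 1.76, -1.63], np.float64(0.0)) ([0.16, 1.3, 2.64, 2.29, 2.2, -2.14], np.float64(0.061)) ([0.91, 1.62, 2.64, 4.16, 2.65, -0.66], np.float64(0.383))
0 30 0 ([0.49, 0.82, 2.52, 2.85, 1.76, -1.63], np.float64(0.0)) ([0.16, 1.
[... 1590 characters left out ...]
3, 2.2, 3.66, 0.44, -1.92], np.float64(0.0)) ([0.58, 0.49, 2.49, 3.21, 0.89, -1.58], np.float64(0.0)) ([0.74, 0.49, 2.64, 3.39, 1.0, -1.59], np.float64(0.048))
30 15 0 ([0.73, 0.23, 2.0, -0.96, 0.17, 2.64], np.float64(0.228)) ([0.64, 0.27, 2.11, -0.99, 0.17, 2.64], np.float64(0.394)) ([0.7, 0.16, 2.25, -0.96, 0.17, 2.64], np.float64(0.433))
30 30 3.5 ([0.54, 0.28, 2.23, 2.64, 0.46, -1.24], np.float64(0.0)) ([0.29, 0.49, 2.5, 2.6, 0.92, -1.48], np.float64(0.0)) ([0.32, 0.44, 2.64, 2.64, 0.92, -1.53], np.float64(0.08))
30 30 0 ([0.54, 0.28, 2.23, 2.64, 0.46, -1.24], np.float64(0.0)) ([0.29, 0.49, 2.5, 2.6, 0.92, -1.48], np.float64(0.0)) ([0.32, 0.44, 2.64, 2.64, 0.92, -1.53], np.float64(0.08))
```

```bash
cat > path.py <<'E'
from ik import *
def rows(qs,start=None):
    s=manip.get_state();p,r=np.array(s["position"]),rot(s["ee_rot"])
    for i,q in enumerate(qs):
        a,b=fk(q,P);d=r.inv().apply(a-p);w=np.degrees((r.inv()*b).as_rotvec())
        print('{"translation":%s,"angular":%s,"hand":1},'%(np.round(d,3).tolist(),np.round(w,1).tolist()), "#",np.round(a,2),round(np.linalg.norm(d)*1e3),round(np.linalg.norm(w),1))
        p,r=a,b
E
python3 - <<'E'
from path import *
q0=np.array(manip.get_state()["qpos"])
A=np.array([.85,-.2,2.05,-.6,.4,2.4]);B=np.array([.85,-.2,2.05,3.7,.4,-1.8])
rows([q0+(A-q0)*t for t in np.linspace(0,1,5)[1:]]+[A+(B-A)*t for t in np.linspace(0,1,27)[1:]])
for x,z in((-.2,.22),(-.047,.165),(-.087,.065),(-.15,.055)): print(ik([x,.03,z],25,5,[.9,.3,2.2,3.8,.6,-1.8]))
E
```

```text
{"translation":[0.007, -0.009, -0.001],"angular":[3.5, 0.9, -0.3],"hand":1}, # [0.39 0.4  0.31] 11 3.6
{"translation":[0.011, -0.008, -0.002],"angular":[3.3, 1.5, -0.2],"hand":1}, # [0.39 0.41 0.32] 13 3.6
{"translation":[0.015, -0.006, -0.004],"angular":[3.0, 2.2, -0.2],"hand":1}, # [0.39 0.42 0.34] 16 3.7
{"translation":[0.018, -0.005, -0.005],"angular":[2.6, 2.8, -0.2],"hand":1}, # [0.4  0.42 0.35] 19 3.8
{"translation":[-0.018, -0.019, -0.001],"angular":[2.7, -2.5, -0.5],"hand":1}, # [0.38 0.44 0.34] 26 3.7
{"translation":[-0.014, -0.021, -0.001],"angular":[3.1, -2.0, -0.5],"hand":1}, # [0.36 0.45 0.33] 26 3.7
{"translation":[-0.011, -0.023, -0.001],"angular":[3.4, -1.5, -0.5],"hand":1}, # [0.34 0.47 0.33] 26 3.7
{"translation":[-0.007, -0.025, -0.001],"angular":[3.6, -1.0, -0.5],"hand":1}, # [0.32 0.48 0.33] 26 3.7
{"translation":[-0.003, -0.026, -0.001],"angular":[3.7, -0.4, -0.5],"hand":1}, # [0.3  0.5  0.33] 26 3.7
{"translation":[0.001, -0.026, -0.001],"angular":[3.7, 0.2, -0.5],"hand":1}, # [0.28 0.52 0.34] 26 3.7
{"translation":[0.006, -0.025, -0.001],"angular":[3.6, 0.8, 
[... 1689 characters left out ...]
translation":[0.005, 0.025, -0.001],"angular":[-3.6, 0.6, -0.5],"hand":1}, # [0.41 0.52 0.62] 26 3.7
{"translation":[0.0, 0.026, -0.001],"angular":[-3.7, 0.0, -0.5],"hand":1}, # [0.43 0.5  0.62] 26 3.7
{"translation":[-0.004, 0.025, -0.001],"angular":[-3.6, -0.5, -0.5],"hand":1}, # [0.44 0.48 0.61] 26 3.7
(array([ 1.1336,  0.1361,  2.3904,  4.26  ,  0.7741, -2.1649]), np.float64(0.029844628039217364))
(array([ 0.8473,  0.3547,  2.251 ,  3.8875,  0.6922, -1.9631]), np.float64(5.188889086886668e-14))
(array([ 0.91  ,  0.5892,  2.4027,  3.7476,  1.0094, -1.6647]), np.float64(5.28502371830833e-11))
(array([ 1.0325,  0.6267,  2.5039,  3.8284,  1.1259, -1.5785]), np.float64(8.492981818937832e-10))
```

```bash
python3 -m handwheel '[{"translation":[0.007,-0.009,-0.001],"angular":[3.5,0.9,-0.3],"hand":1},{"translation":[0.011,-0.008,-0.002],"angular":[3.3,1.5,-0.2],"hand":1},{"translation":[0.015,-0.006,-0.004],"angular":[3.0,2.2,-0.2],"hand":1},{"translation":[0.018,-0.005,-0.005],"angular":[2.6,2.8,-0.2],"hand":1},{"translation":[-0.018,-0.019,-0.001],"angular":[2.7,-2.5,-0.5],"hand":1},{"translation":[-0.014,-0.021,-0.001],"angular":[3.1,-2.0,-0.5],"hand":1},{"translation":[-0.011,-0.023,-0.001],"angular":[3.4,-1.5,-0.5],"hand":1},{"translation":[-0.007,-0.025,-0.001],"angular":[3.6,-1.0,-0.5],"hand":1},{"translation":[-0.003,-0.026,-0.001],"angular":[3.7,-0.4,-0.5],"hand":1},{"translation":[0.001,-0.026,-0.001],"angular":[3.7,0.2,-0.5],"hand":1}]'
python3 - <<'E'
from ik import *
s=manip.get_state();print(s["qpos"],fk(s["qpos"],P)[0]-s["position"])
E
```

```text
clock: 3.82
position: [0.2839, 0.52, 0.3428]
ee_rot: [-0.287, 0.841, 0.303, 0.345]
contact_force: [0.3, 0.2, -0.5]
width: -0.0002
gripper_force: 0.0
[ 0.8502 -0.2009  2.0477  0.399   0.3999  1.4349] [ 0.     -0.0002 -0.0001]
```

The kinematics fit is accurate to 0.2 mm. I'll continue the wrist flip.

```bash
python3 -m handwheel '[{"translation":[0.006,-0.025,-0.001],"angular":[3.6,0.8,-0.5],"hand":1},{"translation":[0.009,-0.024,-0.001],"angular":[3.4,1.4,-0.5],"hand":1},{"translation":[0.013,-0.022,-0.001],"angular":[3.2,1.9,-0.5],"hand":1},{"translation":[0.017,-0.02,-0.001],"angular":[2.8,2.4,-0.5],"hand":1},{"translation":[0.02,-0.017,-0.001],"angular":[2.4,2.8,-0.5],"hand":1},{"translation":[0.022,-0.013,-0.001],"angular":[1.9,3.2,-0.5],"hand":1},{"translation":[0.024,-0.01,-0.001],"angular":[1.4,3.4,-0.5],"hand":1},{"translation":[0.025,-0.006,-0.001],"angular":[0.8,3.6,-0.5],"hand":1},{"translation":[0.026,-0.002,-0.001],"angular":[0.2,3.7,-0.5],"hand":1},{"translation":[0.026,0.003,-0.001],"angular":[-0.4,3.7,-0.5],"hand":1}]'
python3 -m handwheel '[{"translation":[0.025,0.007,-0.001],"angular":[-1.0,3.6,-0.5],"hand":1},{"translation":[0.023,0.011,-0.001],"angular":[-1.5,3.4,-0.5],"hand":1},{"translation":[0.021,0.014,-0.001],"angular":[-2.0,3.1,-0.5],"hand":1},{"translation":[0.019,0.017,-0.001],"angular":[-2.5,2.7,-0.5],"hand":1},{"translation":[0.016,0.02,-0.001],"angular":[-2.9,2.3,-0.5],"hand":1},{"translation":[0.012,0.023,-0.001],"angular":[-3.2,1.8,-0.5],"hand":1},{"translation":[0.009,0.024,-0.001],"angular":[-3.5,1.2,-0.5],"hand":1},{"translation":[0.005,0.025,-0.001],"angular":[-3.6,0.6,-0.5],"hand":1},{"translation":[0,0.026,-0.001],"angular":[-3.7,0,-0.5],"hand":1},{"translation":[-0.004,0.025,-0.001],"angular":[-3.6,-0.5,-0.5],"hand":1}]'
python3 - <<'E'
from path import *
s=manip.get_state();q0=np.array(s["qpos"]);print(q0,fk(q0,P)[0]-s["position"])
for x,y,z in((-.2,.075,.19),(-.17,.075,.19),(-.15,.075,.165),(-.047,.075,.165),(-.047,-.02,.165),(-.087,-.02,.065),(-.15,-.02,.055)):
  for pt,dy in ((20,5),(20,10)): print(x,y,pt,dy,ik([x,y,z],pt,dy,[.9,.3,2.2,3.8,.6,-1.8]))
E
```

```text
clock: 4.65
position: [0.2668, 0.6133, 0.5542]
ee_rot: [-0.479, 0.67, 0.295, 0.484]
contact_force: [0.2, 1.2, 0.6]
width: -0.0002
gripper_force: 0.0
clock: 5.48
position: [0.4421, 0.4762, 0.6071]
ee_rot: [-0.335, 0.676, 0.104, 0.648]
contact_force: [0.0, -0.3, 0.2]
width: -0.0002
gripper_force: 0.0
[ 0.8476 -0.2062  2.0503  3.7252  0.4    -1.807 ] [-0.     -0.0002 -0.0001]
-0.2 0.075 20 5 (array([ 1.2723,  0.3232,  2.3777,  4.2573,  0.9871, -1.9908]), np.float64(5.101192684573998e-08))
-0.2 0.075 20 10 (array([ 1.2026,  0.3   ,  2.4387,  4.0688,  0.952 , -1.9111]), np.float64(1.3791778297385354e-10))
-0.17 0.075 20 5 (array([ 1.1977,  0.3327,  2.3533,  4.1886,  0.9515, -1.9883]), np.float64(1.527941565484648e-08))
-0.17 0.075 20 10 (array([ 1.1251,  0.3104,  2.4112,  3.9932,  0.9171, -1.9034]), np.float64(8.267732576002422e-13))
-0.15 0.075 20 5 (array([ 1.1515,  0.4027,  2.362 ,  4.0934,  0.9783, -1.8955]), np.float64(4.6048611868014815e-10))
-0.15 0.075 20 10 (array([ 1.0779,  0.3868,  2.4201,  3.8956,  0.9638, -1.8125]), np.float64(5.726190877733395e-10))
-0.047 0.075 20 5 (array(
[... 208 characters left out ...]
)
-0.047 -0.02 20 5 (array([ 0.7439,  0.3973,  2.3808,  3.6246,  0.8918, -1.7474]), np.float64(1.0858091823212872e-13))
-0.047 -0.02 20 10 (array([ 0.6493,  0.3877,  2.4164,  3.3993,  0.8933, -1.6607]), np.float64(3.317870795017735e-11))
-0.087 -0.02 20 5 (array([ 0.8046,  0.7062,  2.5371,  3.5833,  1.3134, -1.5246]), np.float64(3.693423050932149e-15))
-0.087 -0.02 20 10 (array([ 0.7019,  0.7251,  2.5859,  3.3952,  1.3855, -1.5258]), np.float64(4.722238233664536e-14))
-0.15 -0.02 20 5 (array([ 0.9454,  0.7787,  2.64  ,  3.7135,  1.445 , -1.4169]), np.float64(0.0172215021399161))
-0.15 -0.02 20 10 (array([ 0.8867,  0.7278,  2.64  ,  3.6152,  1.3818, -1.4799]), np.float64(0.07573307336328262))
```

```bash
python3 - <<'E'
from path import *
q0=np.array(manip.get_state()["qpos"]);T=ik([-.17,.08,.185],20,5,[.9,.3,2.2,3.8,.6,-1.8])[0]
qs=[q0+(T-q0)*t for t in np.linspace(0,1,14)[1:]]
rows(qs)
print(np.array([RX.T@(fk(q,P)[0]-O) for q in qs]))
E
```

```text
{"translation":[-0.036, 0.005, 0.009],"angular":[-1.1, -1.8, 0.3],"hand":1}, # [0.45 0.49 0.57] 37 2.1
{"translation":[-0.036, 0.005, 0.008],"angular":[-1.2, -1.8, 0.1],"hand":1}, # [0.45 0.5  0.54] 37 2.2
{"translation":[-0.035, 0.006, 0.007],"angular":[-1.3, -1.8, -0.1],"hand":1}, # [0.45 0.51 0.5 ] 36 2.2
{"translation":[-0.035, 0.007, 0.006],"angular":[-1.4, -1.8, -0.4],"hand":1}, # [0.45 0.51 0.47] 36 2.3
{"translation":[-0.035, 0.007, 0.004],"angular":[-1.5, -1.7, -0.6],"hand":1}, # [0.45 0.52 0.43] 36 2.4
{"translation":[-0.034, 0.008, 0.003],"angular":[-1.6, -1.7, -0.9],"hand":1}, # [0.45 0.52 0.4 ] 35 2.5
{"translation":[-0.033, 0.008, 0.002],"angular":[-1.7, -1.6, -1.2],"hand":1}, # [0.45 0.52 0.36] 35 2.6
{"translation":[-0.033, 0.009, 0.001],"angular":[-1.8, -1.5, -1.4],"hand":1}, # [0.44 0.52 0.33] 34 2.7
{"translation":[-0.032, 0.009, 0.0],"angular":[-1.8, -1.4, -1.7],"hand":1}, # [0.44 0.51 0.3 ] 33 2.9
{"translation":[-0.031, 0.01, -0.0],"angular":[-1.9, -1.3, -1.9],"hand":1}, # [0.43 0.51 0.27] 32 3.0
{"translation":[-0.029, 0.01, -0.001],"angular":[-1.9, -1.2, -2.2],"hand":1}, # [0.42 0.5  0.24] 31 3.2
{"translation":[-0.028, 0.01, -0.002],"angular":[-2.0, -1.1, -2.4],"hand":1}, # [0.42 0.49 0.21] 30 3.3
{"translation":[-0.026, 0.011, -0.003],"angular":[-2.0, -0.9, -2.7],"hand":1}, # [0.41 0.47 0.18] 28 3.5
[[-0.1305  0.085   0.5725]
 [-0.1247  0.0943  0.5375]
 [-0.1207  0.1021  0.5021]
 [-0.1187  0.1083  0.4665]
 [-0.1185  0.1127  0.431 ]
 [-0.1201  0.1153  0.3959]
 [-0.1234  0.116   0.3615]
 [-0.1282  0.1147  0.328 ]
 [-0.1344  0.1115  0.2958]
 [-0.1419  0.1063  0.2651]
 [-0.1505  0.0993  0.2362]
 [-0.1599  0.0905  0.2094]
 [-0.17    0.08    0.185 ]]
```

```bash
python3 -m handwheel '[{"translation":[-0.036,0.005,0.009],"angular":[-1.1,-1.8,0.3],"hand":1},{"translation":[-0.036,0.005,0.008],"angular":[-1.2,-1.8,0.1],"hand":1},{"translation":[-0.035,0.006,0.007],"angular":[-1.3,-1.8,-0.1],"hand":1},{"translation":[-0.035,0.007,0.006],"angular":[-1.4,-1.8,-0.4],"hand":1},{"translation":[-0.035,0.007,0.004],"angular":[-1.5,-1.7,-0.6],"hand":1},{"translation":[-0.034,0.008,0.003],"angular":[-1.6,-1.7,-0.9],"hand":1},{"translation":[-0.033,0.008,0.002],"angular":[-1.7,-1.6,-1.2],"hand":1},{"translation":[-0.033,0.009,0.001],"angular":[-1.8,-1.5,-1.4],"hand":1},{"translation":[-0.032,0.009,0],"angular":[-1.8,-1.4,-1.7],"hand":1},{"translation":[-0.031,0.01,0],"angular":[-1.9,-1.3,-1.9],"hand":1}]'
python3 -m handwheel '[{"translation":[-0.029,0.01,-0.001],"angular":[-1.9,-1.2,-2.2],"hand":1},{"translation":[-0.028,0.01,-0.002],"angular":[-2.0,-1.1,-2.4],"hand":1},{"translation":[-0.026,0.011,-0.003],"angular":[-2.0,-0.9,-2.7],"hand":1},{"translation":[0,0,0],"angular":[0,0,0],"hand":1},{"translation":[0,0,0],"angular":[0,0,0],"hand":1}]'
python3 - <<'E'
from ik import *
s=manip.get_state();im=manip.get_image("wrist");cv2.imwrite("pics/w1.png",im[:,:,::-1])
np.save("w1.npy",np.r_[s["position"],s["ee_rot"]])
print(s["qpos"],"TCP reader",RX.T@(s["position"]-O),(goal([0,0,0],20,5)[1].inv()*rot(s["ee_rot"])).as_rotvec())
C=cam("wrist",s)
for n,p in dict(FL=[-.075,.11,.078],FR=[-.075,-.11,.078],cL=[-.063,.11,.193],cR=[-.063,-.11,.193],tip=[-.055,.0388,.1776],piv=[-.055,.03,.068]).items(): print(n,proj(C,O+RX@np.array(p)))
E
```

```text
clock: 6.32
position: [0.4291, 0.5068, 0.263]
ee_rot: [-0.182, 0.791, 0.118, 0.572]
contact_force: [0.2, -0.1, -0.3]
width: 0.0002
gripper_force: 0.0
clock: 6.73
position: [0.4091, 0.4752, 0.1839]
ee_rot: [-0.102, 0.806, 0.144, 0.566]
contact_force: [0.7, -0.2, 1.1]
width: 0.0003
gripper_force: 0.0
[ 1.2071  0.3561  2.3507  4.1779  0.9655 -1.9657] TCP reader [-0.1704  0.0821  0.1839] [ 0.006   0.0025 -0.0015]
FL [239.2884 242.2313]
FR [461.0769 256.933 ]
cL [236.4428 135.5009]
cR [509.8499 146.7645]
tip [318.5828 150.7061]
piv [315.3185 240.5347]
```

View pics/w1.png

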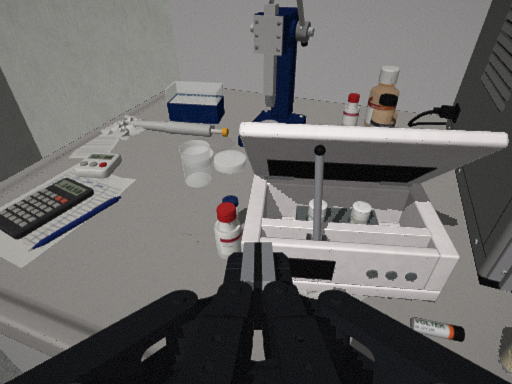

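The wrist view shows the stay ball at (320,150), against a predicted (319,151). The fingertips are at (260,248) and the cover front edge runs from about (240,130) to (495,140). I'll zoom in once on the corners.

```bash
python3 - <<'E'
import cv2
i=cv2.imread("pics/w1.png")[110:300,225:505]
o=cv2.resize(i,None,fx=2.85,fy=2.85,interpolation=cv2.INTER_CUBIC)
for k in range(0,280,20): cv2.putText(o,str(225+k),(int(k*2.85),8),0,.3,(0,0,255));o[::5,int(k*2.85)]=(0,0,255)
for k in range(0,190,10): cv2.putText(o,str(110+k),(0,int(k*2.85)+4),0,.3,(0,0,255));o[int(k*2.85),::5]=(0,0,255)
cv2.imwrite("pics/w1c.png",o)
E
```

```text
(no output)
```

View pics/w1c.png

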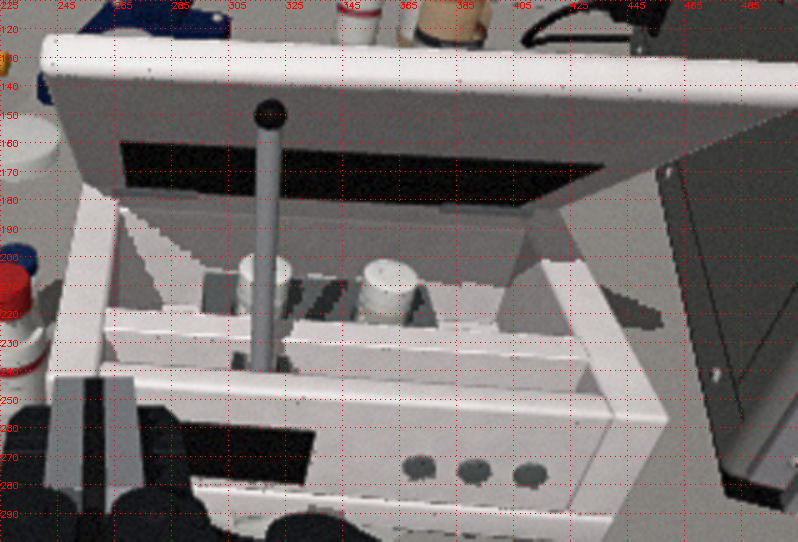

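The corner readings fit the prediction to 2–3 px: FR (459,257), cover lower-left (240,135), ball (320,150) and stay foot (317,240). I'll refine the pose from these together with the first two views.

```bash
python3 - <<'E'
from ik import *
v=np.load("w1.npy");s=dict(position=v[:3],ee_rot=v[3:]);W,S,D=cam("wrist",s),cam("scene"),cam("side")
c=np.cos(.785);FL=[-.075,.11,.078];FR=[-.075,-.11,.078];cL=[.05-.16*c,.11,.08+.16*c];cR=[.05-.16*c,-.11,.08+.16*c]
obs=[(W,FR,(459,257.4)),(W,cL,(239.7,134.6)),(W,[-.055,.0388,.1776],(319.7,150)),(W,FL,(241,241)),(S,FL,(197,242)),(D,FL,(140,211.5)),(S,FR,(231.5,215)),(D,FR,(207,197)),(D,cL,(132,182.5)),(D,cR,(203,167.5)),(S,cL,(189,211)),(S,cR,(226.5,188.5))]
def f(t):
    r=R.from_euler('z',t[2]);return np.concatenate([(proj(C,r.apply(p)+[t[0],t[1],0])-o)*(1 if C is W else .8) for C,p,o in obs])
for sel in (obs,obs[:4]):
    obs=sel;q=least_squares(f,[.595,.44,.26],loss='soft_l1');print(q.x,q.fun.reshape(-1,2).round(1).tolist())
print(manip.get_state()["clock"])
# finger tip visible
print(proj(W,v[:3]))
E
```

```text
[0.5964 0.4387 0.2538] [[3.0, -0.5], [-1.7, -0.1], [0.1, 0.0], [-0.5, -0.0], [-0.7, -0.4], [-0.4, -0.5], [0.3, -1.1], [0.5, -1.1], [-0.8, -0.1], [0.6, -0.3], [0.6, -0.2], [0.9, -2.0]]
[0.5966 0.4386 0.2532] [[3.2, -0.5], [-1.5, -0.2], [0.3, -0.0], [-0.3, -0.1]]
6.7833
[257.3494 232.431 ]
```

```bash
sed -i 's/^O=.*/O=np.array([.5965,.4387,0]);yaw=.2535/' g.py; python3 - <<'E'
from ik import *
v=np.load("w1.npy");s=dict(position=v[:3],ee_rot=v[3:]);W=cam("wrist",s);r=rot(v[3:]);print(W[0][0,0])
for t in ([.011,.0145,0],[.011,-.0145,0],[-.011,.0145,0],[.011,0,-.01],[0,.0145,0],[0,0,-.01],[.004,0,-.01],[0.011,0,-.019]): print(t,proj(W,v[:3]+r.apply(t)))
s=manip.get_state();print("TCP reader",RX.T@(s["position"]-O),s["position"])
for t in ([-.045,.085,.150],[-.045,-.02,.15],[-.09,-.02,.06]): print(ik(t,20,5,s["qpos"]))
E
```

```text
321.84912144944064
[0.011, 0.0145, 0] [282.1642 215.0403]
[0.011, -0.0145, 0] [232.5072 215.0666]
[-0.011, 0.0145, 0] [281.3574 249.2125]
[0.011, 0, -0.01] [257.3238 221.3513]
[0, 0.0145, 0] [281.7539 232.4185]
[0, 0, -0.01] [257.339  239.5288]
[0.004, 0, -0.01] [257.3335 232.995 ]
[0.011, 0, -0.019] [257.3125 227.6248]
TCP reader [-0.1716  0.0827  0.1856] [0.4097 0.4757 0.1856]
(array([ 0.9728,  0.4832,  2.221 ,  3.9391,  0.888 , -1.8992]), np.float64(1.3155793330642368e-15))
(array([ 0.745 ,  0.4394,  2.389 ,  3.6178,  0.9378, -1.7217]), np.float64(1.1363239625499702e-14))
(array([ 0.8146,  0.7235,  2.5401,  3.5988,  1.3308, -1.5136]), np.float64(3.6372530371295055e-11))
```

```bash
cat > to.py <<'E'
from ik import *
s=manip.get_state();r=rot(s["ee_rot"]);t=np.array([float(a) for a in sys.argv[1:4]])
d=RX@t+O-s["position"];print("at reader",RX.T@(s["position"]-O),"tool shift",r.inv().apply(d),"clock",s["clock"],"F",RX.T@s["contact_force"],"q",s["qpos"])
print("tool axes in reader (cols)\n",RX.T@r.as_matrix())
E
python3 to.py -.10 .082 .145; python3 to.py -.04 .082 .163
```

```text
at reader [-0.1716  0.0827  0.1856] tool shift [-0.0142  0.008   0.0807] clock 6.7833 F [ 0.9909  0.0109 -0.0943] q [ 1.2065  0.3544  2.3493  4.1774  0.9659 -1.9657]
tool axes in reader (cols)
 [[ 0.3358  0.1012  0.9365]
 [ 0.0315 -0.9949  0.0962]
 [ 0.9414 -0.0028 -0.3373]]
at reader [-0.1716  0.0827  0.1856] tool shift [0.0229 0.014  0.1308] clock 6.7833 F [ 0.9909  0.0109 -0.0943] q [ 1.2065  0.3544  2.3493  4.1774  0.9659 -1.9657]
tool axes in reader (cols)
 [[ 0.3358  0.1012  0.9365]
 [ 0.0315 -0.9949  0.0962]
 [ 0.9414 -0.0028 -0.3373]]
```

```bash
python3 -m handwheel '[{"translation":[-0.0035,0.002,0.02],"angular":[0,0,0],"hand":1},{"translation":[-0.0035,0.002,0.02],"angular":[0,0,0],"hand":1},{"translation":[-0.0035,0.002,0.02],"angular":[0,0,0],"hand":1},{"translation":[-0.0035,0.002,0.02],"angular":[0,0,0],"hand":1},{"translation":[0.0074,0.0015,0.0132],"angular":[0,0,0],"hand":1},{"translation":[0.0074,0.0015,0.0132],"angular":[0,0,0],"hand":1},{"translation":[0.0074,0.0015,0.0132],"angular":[0,0,0],"hand":1},{"translation":[0.0074,0.0015,0.0132],"angular":[0,0,0],"hand":1},{"translation":[0,0,0],"angular":[0,0,0],"hand":1},{"translation":[0,0,0],"angular":[0,0,0],"hand":1}]'
python3 to.py -.04 .078 .163
python3 - <<'E'
from ik import *
s=manip.get_state();im=manip.get_image("wrist")[:,:,::-1];i2=manip.get_image("side")[155:245,120:240,::-1]
cv2.imwrite("pics/w2.png",np.vstack([cv2.resize(im,(760,570)) ]))
C=cam("wrist",s)
for n,p in dict(cL=[-.063,.11,.193],cM=[-.063,.08,.193],tip=[-.055,.0388,.1776]).items(): print(n,proj(C,O+RX@np.array(p))*760/512)
E
```

```text
clock: 7.62
position: [0.5378, 0.5069, 0.1567]
ee_rot: [-0.103, 0.805, 0.142, 0.567]
contact_force: [0.6, 0.1, 0.2]
width: -0.0002
gripper_force: 0.0
at reader [-0.0397  0.0808  0.1567] tool shift [ 0.0057  0.0027 -0.0026] clock 7.6167 F [ 0.6343 -0.0659  0.1723] q [ 0.9482  0.4739  2.224   3.8962  0.8785 -1.8838]
tool axes in reader (cols)
 [[ 0.3345  0.0989  0.9372]
 [ 0.0292 -0.9951  0.0945]
 [ 0.942  -0.0042 -0.3357]]
cL [283.5977 305.7632]
cM [376.5146 311.2361]
tip [499.55   338.6352]
```

View pics/w2.png

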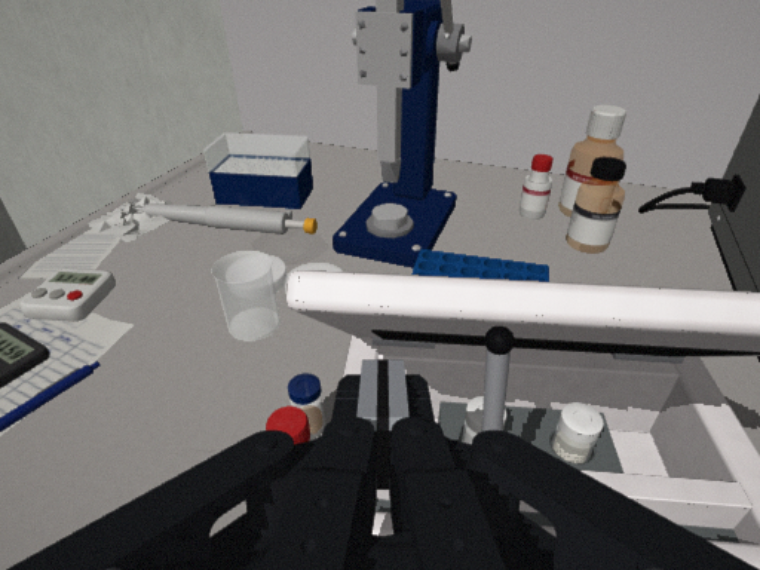

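The cover's lower edge at the finger column is at row ~318 in the enlarged picture, and the fingertip is at (383,360). That puts the gap at about 15 mm, as computed, and the stay is right of the fingers. I'll close the gap to about 7 mm, staying clear of the stay.

```bash
python3 -m handwheel '[{"translation":[0.0032,0.003,-0.0008],"angular":[0,0,0],"hand":1},{"translation":[0.0032,0.003,-0.0008],"angular":[0,0,0],"hand":1},{"translation":[0.0032,0.002,-0.0008],"angular":[0,0,0],"hand":1},{"translation":[0,0,0],"angular":[0,0,0],"hand":1},{"translation":[0,0,0],"angular":[0,0,0],"hand":1}]'
python3 to.py -.038 -.02 .1665
python3 - <<'E'
from ik import *
im=manip.get_image("wrist")[:,:,::-1]
cv2.imwrite("pics/w3.png",cv2.resize(im[170:290,180:400],(770,420)))
E
```

```text
clock: 8.13
position: [0.54, 0.4998, 0.165]
ee_rot: [-0.102, 0.805, 0.143, 0.566]
contact_force: [1.0, 0.4, 0.7]
width: 0.0002
gripper_force: 0.0
at reader [-0.0394  0.0733  0.165 ] tool shift [-0.0011  0.0929 -0.0081] clock 8.1333 F [1.1112 0.1089 0.7295] q [ 0.9324  0.4503  2.2283  3.8888  0.8571 -1.8966]
tool axes in reader (cols)
 [[ 0.3365  0.1004  0.9363]
 [ 0.0316 -0.9949  0.0953]
 [ 0.9411 -0.0025 -0.338 ]]
```

View pics/w3.png

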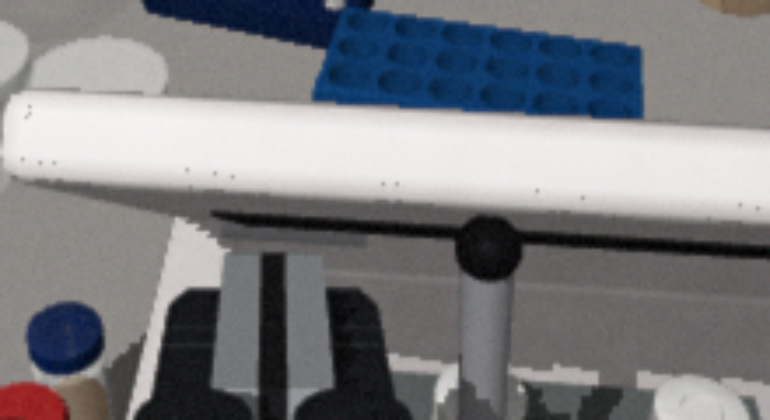

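The fingertip is at (275,252) and the cover underside is just above it, about 8 mm away. The stay ball is at (488,248), about 22 mm to the right of the fingers. I'll raise 3 mm and push sideways.

```bash
python3 -m handwheel '[{"translation":[0.003,0.005,-0.001],"angular":[0,0,0],"hand":1},{"translation":[0,0.008,-0.0008],"angular":[0,0,0],"hand":1},{"translation":[0,0.006,-0.0006],"angular":[0,0,0],"hand":1},{"translation":[0,0.006,-0.0006],"angular":[0,0,0],"hand":1},{"translation":[0,0.006,-0.0006],"angular":[0,0,0],"hand":1}]'
python3 -m handwheel '[{"translation":[0,0.008,-0.0008],"angular":[0,0,0],"hand":1},{"translation":[0,0.01,-0.001],"angular":[0,0,0],"hand":1},{"translation":[0,0.01,-0.001],"angular":[0,0,0],"hand":1},{"translation":[0,0.01,-0.001],"angular":[0,0,0],"hand":1}]'
python3 -m handwheel '[{"translation":[0,0.01,-0.001],"angular":[0,0,0],"hand":1},{"translation":[0,0.01,-0.001],"angular":[0,0,0],"hand":1},{"translation":[0,0.006,-0.0006],"angular":[0,0,0],"hand":1},{"translation":[0,0,0],"angular":[0,0,0],"hand":1},{"translation":[0,0,0],"angular":[0,0,0],"hand":1},{"translation":[0,0,0],"angular":[0,0,0],"hand":1}]'
python3 to.py -.038 -.02 .1665
python3 - <<'E'
from ik import *
a=manip.get_image("wrist")[:,:,::-1];b=manip.get_image("side")[155:245,120:240,::-1]
cv2.imwrite("pics/w4.png",np.hstack([cv2.resize(a,(400,300)),cv2.resize(b,(400,300))]))
E
```

```text
clock: 8.6
position: [0.5488, 0.4689, 0.1683]
ee_rot: [-0.102, 0.806, 0.143, 0.566]
contact_force: [0.0, 0.3, 0.7]
width: -0.0001
gripper_force: 0.0
clock: 8.93
position: [0.5586, 0.432, 0.1696]
ee_rot: [-0.102, 0.805, 0.143, 0.566]
contact_force: [0.1, -0.4, 0.2]
width: 0.0001
gripper_force: 0.0
clock: 9.43
position: [0.5653, 0.408, 0.1707]
ee_rot: [-0.102, 0.805, 0.143, 0.566]
contact_force: [0.7, 0.9, -0.3]
width: -0.0001
gripper_force: 0.0
at reader [-0.0379 -0.0219  0.1707] tool shift [-0.0039 -0.0019  0.0015] clock 9.4333 F [ 0.9138  0.6798 -0.2551] q [ 0.7165  0.3921  2.3649  3.5917  0.8715 -1.7428]
tool axes in reader (cols)
 [[ 0.3365  0.1005  0.9363]
 [ 0.0319 -0.9949  0.0953]
 [ 0.9411 -0.0022 -0.3381]]
```

View pics/w4.png

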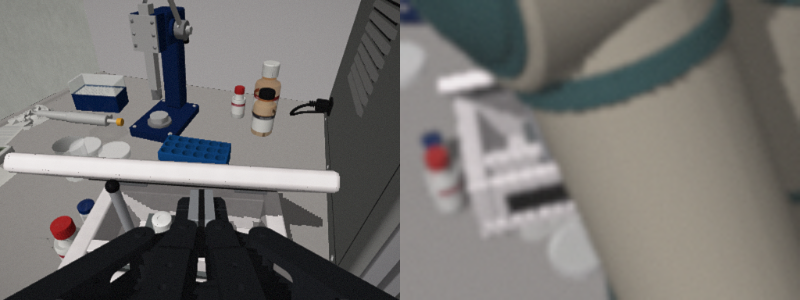

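The stay ball now appears left of the fingers at about (143,239) and still standing, so the fingers seem to have passed in front of it. I'll check numerically.

```bash
python3 - <<'E'
from ik import *
s=manip.get_state();im=manip.get_image("wrist");C=cam("wrist",s)
g=cv2.cvtColor(im,cv2.COLOR_RGB2GRAY);sub=g[215:265,115:175]
m=(sub<45).astype(np.uint8);n,l,st,ce=cv2.connectedComponentsWithStats(m)
for i in range(1,n):
    if st[i,4]>30: print(st[i],ce[i]+[115,215])
T=np.array([-.055,.0388,.1776])
print("pred ball",proj(C,O+RX@T),"depth",(C[3].T@(O+RX@T-C[2]))[2])
for dx in (-.02,-.01,.01,.02): print(dx,proj(C,O+RX@(T+[dx,0,0])))
b=np.array([-.055,.03,.1]);print("pred rod z100",proj(C,O+RX@b))
c=np.array([g[y,115:200] for y in range(240,300,8)]); 
for y in range(244,300,8): print(y,g[y,130:200:2])
print("cover edge rows", [proj(C,O+RX@np.array([-.063,y,.193])) for y in (.11,0,-.11)])
# tip columns
for y in range(240,256,2): print(y,g[y,225:300:3])
E
```

```text
[  0  14  60  18 328] [145.3262 236.3171]
[ 0 40  6 10 46] [117.0217 259.8261]
pred ball [146.0772 236.9873] depth 0.1784569572255024
-0.02 [131.1996 264.5813]
-0.01 [138.9848 250.142 ]
0.01 [152.5655 224.9532]
0.02 [158.5236 213.9022]
pred rod z100 [181.8023 318.4326]
244 [146 206 206 196  41   9  12   8  15  12  29  65  59 113 111 109 110 107
 110 105 108 106 105 108 103 105 102 105 102 107 100 103 104 104 104]
252 [203 203 199 201 204 203 167 127 122 111  97  90  71  64 134 184 182 179
 172 115 108 107 107 106 110 108 107 111 110 109 112 111 108 105 108]
260 [197 199 204 200 206 172 125  87 130 125 116 106  94  74  71  60 172 177
 173 175 176 177 178 174 176 181 111 105 113 108 108 104 107 110 109]
268 [197 201 198 167 123  84  86  85  84  88 131 128 117 100  89  74  65  84
 109 126 180 178 176 176 174 175 178 180 178 177 176 180 173 170 110]
276 [201 166 122  86  87  85  90  87  86  80  82 107 127 123 108  95  73  68
  65 105 107 109 106 174 176 180 176 173 174 177 122  91  88 174 208]
284 [125  85  85  85  87  82  88  83  81  86  80  83  86 123 130 120 101  89
  74  66  87 110 1
[... 458 characters left out ...]
  51  68 102 106 105 106 102
 102  98  97 100  94  71  57]
244 [104 100 104 103 102 102 107 124 119 127  23  14  75 126 119 124 100 106
 102 103 103 103 105 105 107]
246 [104 106 104 102 100 100 113 122 122 120  21  18  69 120 121 125 103 106
 100  98  98 101 103  98 102]
248 [111 102 101 101 101 100 119 119 126 125  21  20  70 120 119 121 103 101
  99 103 101  96 102 102 105]
250 [115 115 115 116 119 124 119 122 120 125  27  16  69 120 122 121 103 102
 104 101  95  98  99  98 102]
252 [113 110 112  61  56  50 118 121 120 126  23  24  71 121 121 120  56  51
  53  62 109 103 105 100 102]
254 [114 113  46  26  26  26 122 122 116 127  15  26  49 121 123 119  44  14
  24  25  90 115 115 116 118]
```

The stay is still standing exactly where predicted (145,236), and the stay and cover are untouched. So the shut fingertips end about 20–35 mm short of where I assumed, and they passed in front of the rod. I'll go back out to the left, then insert deeper.

```bash
python3 -m handwheel '[{"translation":[-0.002,0,-0.022],"angular":[0,0,0],"hand":1},{"translation":[-0.004,0,-0.025],"angular":[0,0,0],"hand":1},{"translation":[0,-0.025,0.002],"angular":[0,0,0],"hand":1},{"translation":[0,-0.025,0.002],"angular":[0,0,0],"hand":1},{"translation":[0,-0.025,0.002],"angular":[0,0,0],"hand":1},{"translation":[0,-0.025,0.002],"angular":[0,0,0],"hand":1},{"translation":[0,0,0],"angular":[0,0,0],"hand":1},{"translation":[0,0,0],"angular":[0,0,0],"hand":1}]'
python3 to.py -.01 .08 .135
python3 - <<'E'
from ik import *
s=manip.get_state();im=manip.get_image("scene");C=cam("scene");p=np.array(s["position"]);r=rot(s["ee_rot"])
for z in (0,-.02,-.04,-.06): print(z,[proj(C,p+r.apply([x,0,z])).round(1).tolist() for x in (.011,0,-.011)])
cv2.imwrite("pics/s5.png",cv2.resize(im[150:260,150:270,::-1],(720,660),interpolation=cv2.INTER_CUBIC)[:600])
g=im.astype(int).sum(2)//3
print(np.array(g[185:225,180:225:1])[::2,:].astype(str).tolist() and "")
for y in range(196,226,2): print(y,g[y,180:222:1])
E
```

```text
clock: 10.25
position: [0.4934, 0.4903, 0.1785]
ee_rot: [-0.103, 0.805, 0.144, 0.566]
contact_force: [0.5, -0.8, 0.9]
width: 0.0004
gripper_force: 0.0
at reader [-0.0869  0.0758  0.1785] tool shift [-0.015   0.0039  0.0871] clock 10.25 F [ 0.2456 -0.8771  0.9371] q [ 1.0149  0.3991  2.2786  3.9816  0.8823 -1.9294]
tool axes in reader (cols)
 [[ 0.3361  0.1029  0.9362]
 [ 0.0319 -0.9947  0.0979]
 [ 0.9413 -0.003  -0.3376]]
0 [[201.1, 208.9], [202.4, 211.8], [203.6, 214.8]]
-0.02 [[205.8, 208.1], [207.1, 211.0], [208.3, 214.0]]
-0.04 [[210.6, 207.2], [211.9, 210.2], [213.1, 213.2]]
-0.06 [[215.5, 206.3], [216.7, 209.3], [217.9, 212.4]]

196 [143 134 122  93  75  61  66  76  80  82  80  83  81  78  73  72  75  79
  80  82  84  85  83  84  86 104 146 181 208 226 226 217 200 171 131 106
  91  92  87  82  83  83]
198 [142 143 140 143 139 134 120  93  76  64  67  74  76  82  82  84  81  78
  80  79  77  84 105 142 181 207 223 228 221 202 175 133 105  93  92  95
  90  81  86  84  86  82]
200 [144 142 145 144 145 143 141 144 140 131 118  93  74  62  61  71  77  84
  95 117 149 187 215 225 229
[... 1482 characters left out ...]
 [168 162 151 131  99  71  51  38  31  43  59  77  95 105 104 105 104 104
 105 104 103 110 115 122 132 131 129 138 152 158 156 158 155 159 163 171
 195 202 199 190 161 136]
220 [148 128  97  68  45  37  42  54  74  91 107 102 106 105 105 105 104 105
 105 105 126 174 182 156 138 155 176 164 152 157 154 160 175 187 199 206
 203 184 179 176 177 184]
222 [ 95  61  44  42  58  70  92 105 105 105 105 103 107 105 105 107 107 107
 103 101 110 138 174 171 144 135 143 149 155 168 183 198 207 204 194 185
 177 181 179 175 189 197]
224 [ 53  57  73  93 101 106 105 104 107 106 107 107 107 114 118 126 125 129
 131 113  88 102 144 153 121 100 108 137 176 198 205 201 182 179 171 166
 160 138 128 129 118 107]
```

View pics/s5.png

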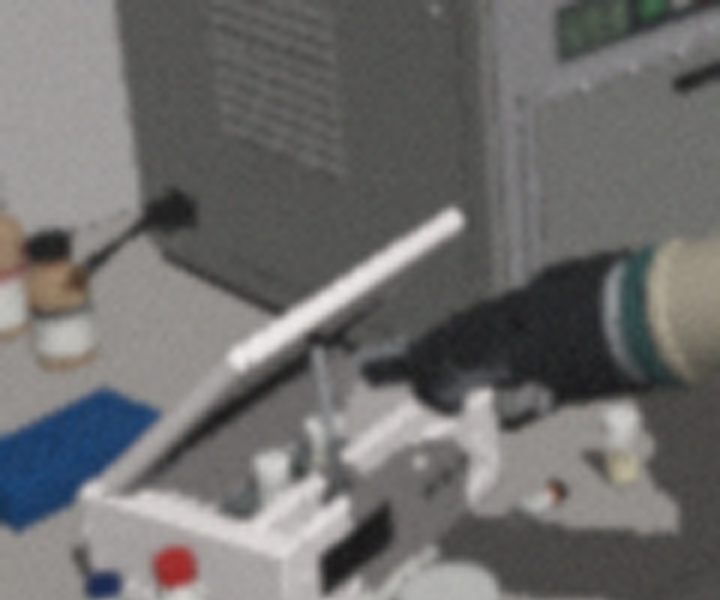

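In the scene picture the fingertip is at (362,367), i.e. pixel (210.3,211), which is about 31 mm behind the nominal TCP. That agrees with the wrist silhouette and with the miss. I'll insert with that offset, aiming for the tip at reader x ≈ −43 mm and a gap of about 5 mm.

```bash
python3 -m handwheel '[{"translation":[-0.0026,0.0007,0.0155],"angular":[0,0,0],"hand":1},{"translation":[-0.0026,0.0007,0.0155],"angular":[0,0,0],"hand":1},{"translation":[-0.0012,0.0006,0.0155],"angular":[0,0,0],"hand":1},{"translation":[0.0003,0.0006,0.0155],"angular":[0,0,0],"hand":1},{"translation":[0.0004,0.0006,0.0154],"angular":[0,0,0],"hand":1},{"translation":[0,0,0],"angular":[0,0,0],"hand":1},{"translation":[0,0,0],"angular":[0,0,0],"hand":1}]'
python3 to.py -.016 -.02 .147
python3 - <<'E'
from ik import *
s=manip.get_state();C=cam("wrist",s);g=cv2.cvtColor(manip.get_image("wrist"),cv2.COLOR_RGB2GRAY);r=rot(s["ee_rot"]);p=np.array(s["position"])
print("tip",proj(C,p+r.apply([.0075,0,-.031])));tr=RX.T@(p+r.apply([.0075,0,-.031])-O);print(tr)
for x in (-.063,-.045,.03): print("cover",x,proj(C,O+RX@np.array([x,tr[1],.13-x])))
print(g[190:262:2,248],g[190:262:2,257])
E
```

```text
clock: 10.88
position: [0.5629, 0.5089, 0.1464]
ee_rot: [-0.102, 0.806, 0.143, 0.566]
contact_force: [-0.7, -0.3, 1.2]
width: -0.0001
gripper_force: 0.0
at reader [-0.0149  0.0764  0.1464] tool shift [-0.0028  0.0958 -0.0102] clock 10.8833 F [-0.776  -0.1296  1.1793] q [ 0.9037  0.503   2.1997  3.844   0.8669 -1.8648]
tool axes in reader (cols)
 [[ 0.3371  0.0984  0.9363]
 [ 0.0315 -0.9951  0.0933]
 [ 0.9409 -0.002  -0.3386]]
tip [257.3087 243.5406]
[-0.0414  0.0738  0.1639]
cover -0.063 [251.576  229.9545]
cover -0.045 [256.4724 232.1569]
cover 0.03 [266.4661 236.6522]
[137 136 139 135 133 209 220 228 237 240 239 238 239 238 237 237 235 230
 221 210 182 106  91  28  58  80  65 109 121 119 118 119 117 115 119 117] [137 137 135 139 127 197 215 227 234 240 239 237 236 236 236 235 235 232
 223 209 192 112  91  54  18  85  34   9  22  17   8  18  16  21  18  22]
```

The image confirms a gap of about 5–6 mm: cover edge at row 231, fingertip at row 243. Now I'll push sideways to the right.

```bash
python3 -m handwheel '[{"translation":[-0.0002,0.008,-0.0008],"angular":[0,0,0],"hand":1},{"translation":[-0.0002,0.007,-0.0007],"angular":[0,0,0],"hand":1},{"translation":[-0.0002,0.006,-0.0006],"angular":[0,0,0],"hand":1},{"translation":[-0.0002,0.006,-0.0006],"angular":[0,0,0],"hand":1}]'
python3 -m handwheel '[{"translation":[-0.0002,0.008,-0.0008],"angular":[0,0,0],"hand":1},{"translation":[-0.0003,0.008,-0.0008],"angular":[0,0,0],"hand":1},{"translation":[-0.0002,0.008,-0.0008],"angular":[0,0,0],"hand":1}]'
python3 to.py -.016 -.02 .147|head -1
python3 -m handwheel '[{"translation":[-0.0003,0.01,-0.001],"angular":[0,0,0],"hand":1},{"translation":[-0.0003,0.01,-0.001],"angular":[0,0,0],"hand":1},{"translation":[-0.0003,0.01,-0.001],"angular":[0,0,0],"hand":1},{"translation":[-0.0003,0.01,-0.001],"angular":[0,0,0],"hand":1},{"translation":[-0.0003,0.01,-0.001],"angular":[0,0,0],"hand":1},{"translation":[0,0,0],"angular":[0,0,0],"hand":1},{"translation":[0,0,0],"angular":[0,0,0],"hand":1},{"translation":[0,0,0],"angular":[0,0,0],"hand":1},{"translation":[0,0,0],"angular":[0,0,0],"hand":1}]'
python3 to.py -.016 -.02 .147
python3 - <<'E'
from ik import *
s=manip.get_state();C=cam("wrist",s);im=manip.get_image("wrist");cv2.imwrite("pics/w6.png",im[:,:,::-1]);g=cv2.cvtColor(im,cv2.COLOR_RGB2GRAY)
T=np.array([-.055,.0388,.1776]);u=proj(C,O+RX@T);print("ball if standing",u)
x,y=u.round().astype(int);print(g[max(y-12,0):y+14:2,max(x-16,0):x+18:2])
for yy in (.09,0,-.09): print(yy,"edge if .785",proj(C,O+RX@np.array([-.063,yy,.193])))
for c in (60,150,250,350,420): print(c,g[190:290:3,c])
E
```

```text
clock: 11.27
position: [0.5681, 0.4829, 0.1473]
ee_rot: [-0.102, 0.805, 0.144, 0.566]
contact_force: [-0.6, 0.4, 0.1]
width: -0.0001
gripper_force: 0.4
clock: 11.52
position: [0.5744, 0.4592, 0.1467]
ee_rot: [-0.102, 0.806, 0.143, 0.566]
contact_force: [-0.8, 0.0, -0.7]
width: 0.0001
gripper_force: 0.3
at reader [-0.0162  0.0254  0.1467] tool shift [-0.0011  0.0452 -0.0042] clock 11.5167 F [-0.7534  0.2257 -0.6788] q [ 0.8008  0.4791  2.2823  3.6913  0.8897 -1.776 ]
clock: 12.27
position: [0.5869, 0.4115, 0.147]
ee_rot: [-0.102, 0.805, 0.143, 0.566]
contact_force: [-1.1, -0.2, -1.3]
width: -0.0
gripper_force: 0.6
at reader [-0.0161 -0.0239  0.147 ] tool shift [ 0.0002 -0.0039  0.0005] clock 12.2667 F [-1.0854  0.1094 -1.3347] q [ 0.6847  0.4624  2.3515  3.5354  0.9184 -1.7   ]
tool axes in reader (cols)
 [[ 0.3371  0.1002  0.9361]
 [ 0.0318 -0.995   0.0951]
 [ 0.9409 -0.0023 -0.3386]]
ball if standing [112.0489 232.5844]
[[229 230 228 229 228 229 229 226 230 230 229 230 228 229 229 228 228]
 [227 226 224 226 228 229 228 230 228 229 229 228 227 229 227 227 228]
 [216 216 219 222 221 2
[... 884 characters left out ...]
16 210 225 230 230 230 229 229 228 213 191 106 136 140 133 135
 138 136 137 140 137 136 137 135 138 133 130 136  67  65  71  71]
150 [190 183 136 128 134 212 222 231 229 231 229 230 228 213 188 106 102 102
 110 103 106 174 177 175 173 103 101 108 106 103 107 106 102 104]
250 [ 48  48  46  50  47  49 148 210 220 231 228 227 226 225 222 208 183 111
  65  60 121 120 116 120 122 120 123 118 119 115 116 156  32  23]
350 [136 141 138 140 142 140 140 140 158 210 218 227 227 225 226 226 225 209
 180 128 101  98 100  98  98 100 104 100 100 103  99 198 202 202]
420 [139 135 131 136 135 135 138 141 136 127 204 217 227 228 224 223 225 224
 212 186 163 104 140 138 136 136 139 139 136 133 140  82  62  68]
```

The ball has left its standing place and the cover edge has dropped about 5 mm onto the fingers (Fz −1.3 N). Next I'll check numerically whether the stay has gone right down.

```bash
python3 - <<'E'
from ik import *
s=manip.get_state();C=cam("wrist",s);S=cam("scene");g=cv2.imread("pics/w6.png",0);sc=cv2.cvtColor(manip.get_image("scene"),cv2.COLOR_RGB2GRAY)
for ph in (.3,.5,.7,.9,1.1,1.3,1.5,1.65):
    out=[]
    for L in (.11,.08,.05):
        P3=O+RX@np.array([-.055,.03-L*np.sin(ph-.08 if ph<1.65 else 1.57),.068+L*np.cos(min(ph-.08,1.57))])
        u=proj(C,P3);x,y=u.round().astype(int);out.append((x,y,g[y-1:y+2,x-3:x+4].mean(1).round().tolist() if 3<x<508 and 1<y<382 else None))
    print(ph,out)
for L in (.11,.08,.05,.03):
    u=proj(C,O+RX@np.array([-.055,.03-L,.068]));x,y=u.round().astype(int);print("flat",L,x,y,g[y-12:y+13,x] if y<370 else None)
print(g[255:345:3,300:480:6])
E
```

```text
0.3 [(np.int64(183), np.int64(241), [101.0, 101.0, 103.0]), (np.int64(179), np.int64(281), [122.0, 124.0, 127.0]), (np.int64(175), np.int64(314), [23.0, 23.0, 19.0])]
0.5 [(np.int64(230), np.int64(255), [72.0, 58.0, 47.0]), (np.int64(209), np.int64(290), [75.0, 74.0, 76.0]), (np.int64(192), np.int64(318), [16.0, 17.0, 18.0])]
0.7 [(np.int64(270), np.int64(274), [119.0, 120.0, 120.0]), (np.int64(236), np.int64(302), [21.0, 24.0, 24.0]), (np.int64(208), np.int64(325), [23.0, 22.0, 22.0])]
0.9 [(np.int64(303), np.int64(295), [125.0, 121.0, 63.0]), (np.int64(259), np.int64(315), [16.0, 14.0, 14.0]), (np.int64(222), np.int64(332), [22.0, 22.0, 22.0])]
1.1 [(np.int64(326), np.int64(318), [28.0, 25.0, 25.0]), (np.int64(276), np.int64(330), [24.0, 24.0, 22.0]), (np.int64(233), np.int64(340), [24.0, 23.0, 23.0])]
1.3 [(np.int64(338), np.int64(339), [23.0, 19.0, 19.0]), (np.int64(287), np.int64(344), [24.0, 23.0, 22.0]), (np.int64(240), np.int64(349), [13.0, 14.0, 13.0])]
1.5 [(np.int64(342), np.int64(359), [13.0, 14.0, 13.0]), (np.int64(292), np.int64(358), [22.0, 22.0, 22.0]), (np.int64(245)
[... 3561 characters left out ...]
 19  25  25  15  23  26
   47 137 135 134 135  60  36  60  59  54  47  60]
 [ 21  24  23  20  14  19  26  26  23  22  23  20  25  21  19  15  17  21
   29  57 136 132 135  59  58  58  59  62  59  58]
 [ 24  22  22  23  16  19  30  27  23  29  25  20  20  23  28  22  22  19
   23  25  84 133 135  59  55  64  60  35  58  57]
 [ 31  20  24  24  20  12  13  24  14  22  25  27  22  25  20  18  23  19
   25  25  23 105 130  64  56  57  57  53  63  57]
 [ 26  24  24  24  19  16  14  16  18  77  27  21  25  25  24  13  20  23
   21  18  24  14 130  68  59  60  59  61  58  58]
 [ 21  25  26  20  18  17  16  15  22 100  34  28  31  28  22  23  27  23
   23  24  26  21  23  79  59  59  26  51  53  60]]
```

```bash
python3 - <<'E'
from ik import *
g=cv2.imread("pics/w6.png",0);w=cv2.imread("pics/w1.png",0)
m=((g<45)&(cv2.erode(w,np.ones((7,7)))>=45)).astype(np.uint8);m[:238]=0
n,l,st,ce=cv2.connectedComponentsWithStats(m)
print([(st[i].tolist(),ce[i].round().tolist()) for i in range(1,n) if st[i,4]>12])
a=cv2.cvtColor(manip.get_image("scene"),cv2.COLOR_RGB2GRAY).astype(int);S=cam("scene")
b=cv2.imread("pics/scene0.png",0).astype(int)
for ph in (0,.5,.9,1.57):
    print(ph,[(proj(S,O+RX@np.array([-.055,.03-L*np.sin(ph),.068+L*np.cos(ph)])).round(1).tolist()) for L in (.02,.06,.11)])
print(b[208:236:2,196:216]);print(a[208:236:2,196:216]);print(manip.get_state()["clock"])
E
```

```text
[([78, 255, 23, 21, 290], [88.0, 264.0]), ([437, 256, 4, 23, 26], [438.0, 267.0]), ([501, 263, 11, 16, 34], [506.0, 271.0]), ([210, 278, 10, 14, 66], [214.0, 283.0]), ([440, 281, 7, 63, 72], [443.0, 313.0]), ([50, 282, 22, 29, 285], [62.0, 299.0]), ([467, 291, 26, 38, 79], [480.0, 309.0])]
0 [[205.5, 226.7], [204.5, 217.0], [203.2, 204.4]]
0.5 [[207.2, 226.1], [209.6, 215.3], [212.6, 201.7]]
0.9 [[208.3, 226.6], [212.9, 216.8], [218.5, 204.9]]
1.57 [[209.3, 228.9], [215.8, 224.0], [223.4, 218.1]]
[[136 101  88  75  62  69 102 108  77  83  86  66  55  63  70  67  69  77
   84  84]
 [ 84  64  45  36  35  58 109 121 102  96 102 104 102 100  98 103 128 159
  160 131]
 [ 40  36  42  59  76  78 101 120 115 104 107 110 106 111 126 162 183 192
  191 193]
 [ 66  85  93  96 100  98  98 122 122 106 103 107 118 137 149 150 146 151
  156 159]
 [ 97  98  98  99  97  98 102 113 122 105 104 111 136 145 147 149 150 151
  151 150]
 [101  97  99  97  98 106 109 114 124 121 122 130 139 147 145 147 147 153
  151 162]
 [ 97  95  97 100 116 165 173 148 132 146 164 152 144 144 147 147 164 174
  188 196]
 [ 
[... 1091 characters left out ...]

  111 102]
 [101 103 103 105 125 171 187 189 190 192 167 125 112 111 115 122 137 116
  105 106]
 [100 102 104 105 105 138 174 189 197 185 157 119 116 132 162 188 193 151
  112 106]
 [121 110 101  97  84  97 143 161 166 159 143 144 169 193 199 197 182 164
  128 114]
 [188 178 130 101  91 101 141 157 172 189 200 205 196 190 181 166 166 171
  177 196]
 [195 175 124  98 104 127 162 192 200 202 197 189 175 176 166 179 205 210
  207 203]
 [171 155 140 145 173 194 207 205 175 162 148 137 153 185 201 209 206 194
  182 181]
 [191 198 202 206 198 198 182 147 102 108 162 204 213 213 200 186 178 174
  165 173]
 [205 207 204 192 176 170 174 162 162 193 209 211 191 180 177 172 151 103
   94 152]]
12.4167
```

The rod has left its standing, 0.5 rad and 0.9 rad positions in the scene image, since the white rim is visible again there, so it has gone flat. I'll compute the lowering path, with the finger top tracking the cover.

```bash
python3 - <<'E'
from ik import *
s=manip.get_state();M=RX.T@rot(s["ee_rot"]).as_matrix();p=RX.T@(np.array(s["position"])-O);p0=p.copy()
pts=np.array([[-26.5,17.5],[-31.9,23.2]])/1e3
def tcp(th):
    ex,ez=.05-.16*np.cos(th),.08+.16*np.sin(th);w=np.clip(th/.74,0,1);x=ex+.0485+.0035*w
    z=min(.08+(.05-x-a)*np.tan(th)-b for a,b in pts)
    d=ex-(x-.0319); z=min(z,ez-.0232+ d*.36) if d<0 else z
    return np.array([x,p0[1],z])
ths=np.r_[np.linspace(.74,.08,17),np.linspace(.06,0,4)]
for th in ths:
    t=tcp(th);d=M.T@(t-p);print(round(th,3),t.round(4),"d",d.round(4),round(np.linalg.norm(d)*1e3,1));p=t
q=s["qpos"]
for t in ([-.06,-.024,.05],[-.06,-.024,.038],[-.09,-.024,.045],[-.10,-.024,.05],[-.13,-.024,.07],[-.16,-.024,.12],[-.2,-.024,.18]):
    g=O+RX@np.array(t);r=rot(s["ee_rot"]);o=least_squares(lambda q:np.r_[(fk(q,P)[0]-g)*5,(r.inv()*fk(q,P)[1]).as_rotvec()],np.clip(q,LO+.01,HI-.01),bounds=(LO,HI));q=o.x;print(t,q.round(2),round(o.cost,5))
E
```

```text
0.74 [-0.0162 -0.0235  0.1463] d [-0.0007 -0.      0.0002] 0.8
0.699 [-0.0207 -0.0235  0.143 ] d [-0.0047 -0.0005 -0.0031] 5.6
0.658 [-0.025  -0.0235  0.1394] d [-0.0049 -0.0004 -0.0028] 5.7
0.616 [-0.0292 -0.0235  0.1355] d [-0.0051 -0.0004 -0.0025] 5.7
0.575 [-0.0331 -0.0235  0.1313] d [-0.0052 -0.0004 -0.0022] 5.7
0.534 [-0.0367 -0.0235  0.1269] d [-0.0054 -0.0004 -0.0019] 5.7
0.492 [-0.0402 -0.0235  0.1223] d [-0.0055 -0.0003 -0.0017] 5.7
0.451 [-0.0434 -0.0235  0.1175] d [-0.0056 -0.0003 -0.0014] 5.8
0.41 [-0.0463 -0.0235  0.1125] d [-0.0057 -0.0003 -0.0011] 5.8
0.369 [-0.049  -0.0235  0.1074] d [-0.0057 -0.0003 -0.0008] 5.8
0.327 [-0.0514 -0.0235  0.1017] d [-0.0061 -0.0002 -0.0004] 6.2
0.286 [-0.0536 -0.0235  0.0955] d [-0.0066 -0.0002  0.0001] 6.6
0.245 [-0.0556 -0.0235  0.0892] d [-0.0066 -0.0002  0.0003] 6.6
0.204 [-0.0572 -0.0235  0.0829] d [-0.0065 -0.0002  0.0006] 6.6
0.162 [-0.0586 -0.0235  0.0764] d [-0.0065 -0.0001  0.0009] 6.6
0.121 [-0.0598 -0.0235  0.07  ] d [-0.0065 -0.0001  0.0011] 6.6
0.08 [-0.0606 -0.0235  0.0635] d [-0.0064 -0.0001  0.0014] 6.6
0.06 [-0.0609 -0.0235  0.0603] d [-0.0031 -0.      0.0008] 3.2
0.04 [-0.0612 -0.0235  0.0572] d [-0.0031 -0.      0.0008] 3.2
0.02 [-0.0614 -0.0235  0.054 ] d [-0.003  -0.      0.0009] 3.2
0.0 [-0.0615 -0.0235  0.0508] d [-0.003 -0.     0.001] 3.2
[-0.06, -0.024, 0.05] [ 0.74  0.75  2.5   3.51  1.33 -1.53] 0.0
[-0.06, -0.024, 0.038] [ 0.74  0.79  2.51  3.51  1.37 -1.51] 0.0
[-0.09, -0.024, 0.045] [ 0.79  0.79  2.57  3.55  1.42 -1.48] 0.0
[-0.1, -0.024, 0.05] [ 0.81  0.78  2.58  3.57  1.43 -1.47] 0.0
[-0.13, -0.024, 0.07] [ 0.86  0.73  2.63  3.62  1.42 -1.46] 0.0
[-0.16, -0.024, 0.12] [ 0.93  0.55  2.63  3.71  1.26 -1.55] 0.0
[-0.2, -0.024, 0.18] [ 1.04  0.3   2.6   3.91  1.04 -1.75] 0.0
```

```bash
python3 -m handwheel '[{"translation":[-0.0047,-0.0005,-0.0031],"angular":[0,0,0],"hand":1},{"translation":[-0.0049,-0.0004,-0.0028],"angular":[0,0,0],"hand":1},{"translation":[-0.0051,-0.0004,-0.0025],"angular":[0,0,0],"hand":1},{"translation":[-0.0052,-0.0004,-0.0022],"angular":[0,0,0],"hand":1},{"translation":[-0.0054,-0.0004,-0.0019],"angular":[0,0,0],"hand":1},{"translation":[0,0,0],"angular":[0,0,0],"hand":1},{"translation":[0,0,0],"angular":[0,0,0],"hand":1}]'
python3 to.py -.0367 -.0235 .1269 | head -1
python3 - <<'E'
from ik import *
s=manip.get_state();C=cam("wrist",s);g=cv2.cvtColor(manip.get_image("wrist"),cv2.COLOR_RGB2GRAY)
for th in (.45,.5,.534,.58,.65): print(th,[proj(C,O+RX@np.array([.05-.16*np.cos(th),y,.08+.16*np.sin(th)])).round(1).tolist() for y in (-.024,-.09)])
for c in (255,400):
    print(c,[(r,int(g[r,c])) for r in range(190,270,3)])
E
```

```text
clock: 13.0
position: [0.5665, 0.4063, 0.1264]
ee_rot: [-0.102, 0.806, 0.144, 0.565]
contact_force: [-0.7, -0.2, -1.1]
width: -0.0003
gripper_force: 0.7
at reader [-0.0372 -0.0238  0.1264] tool shift [ 0.0007 -0.0002  0.0003] clock 13.0 F [-0.7196 -0.0309 -1.0924] q [ 0.7101  0.5103  2.4074  3.5365  1.0152 -1.6603]
0.45 [[243.7, 286.3], [409.9, 300.1]]
0.5 [[244.4, 267.9], [412.5, 281.0]]
0.534 [[245.0, 255.0], [414.1, 267.6]]
0.58 [[245.9, 237.1], [415.9, 249.0]]
0.65 [[247.4, 209.3], [418.1, 220.0]]
255 [(190, 136), (193, 136), (196, 144), (199, 142), (202, 136), (205, 140), (208, 140), (211, 56), (214, 113), (217, 142), (220, 152), (223, 206), (226, 215), (229, 222), (232, 224), (235, 222), (238, 217), (241, 215), (244, 211), (247, 202), (250, 168), (253, 47), (256, 12), (259, 23), (262, 22), (265, 21), (268, 17)]
400 [(190, 136), (193, 138), (196, 137), (199, 139), (202, 138), (205, 137), (208, 132), (211, 140), (214, 136), (217, 140), (220, 139), (223, 137), (226, 141), (229, 149), (232, 200), (235, 214), (238, 223), (241, 222), (244, 221), (247, 215), (250, 212), (253, 207), (256, 203), (259, 164), (262, 121), (265, 62), (268, 62)]
```

The cover rests on the fingers and tracks them: the edge row gives 0.54 rad, against 0.534 planned. I'll continue lowering.

```bash
python3 -m handwheel '[{"translation":[-0.005,-0.0003,-0.0015],"angular":[0,0,0],"hand":1},{"translation":[-0.0056,-0.0003,-0.0014],"angular":[0,0,0],"hand":1},{"translation":[-0.0057,-0.0003,-0.0011],"angular":[0,0,0],"hand":1},{"translation":[-0.0057,-0.0003,-0.0008],"angular":[0,0,0],"hand":1},{"translation":[-0.0061,-0.0002,-0.0004],"angular":[0,0,0],"hand":1},{"translation":[-0.0066,-0.0002,0.0001],"angular":[0,0,0],"hand":1},{"translation":[-0.0033,-0.0001,0.0002],"angular":[0,0,0],"hand":1},{"translation":[-0.0033,-0.0001,0.0002],"angular":[0,0,0],"hand":1},{"translation":[-0.0033,-0.0001,0.0003],"angular":[0,0,0],"hand":1},{"translation":[-0.0033,-0.0001,0.0003],"angular":[0,0,0],"hand":1}]'
python3 -m handwheel '[{"translation":[-0.0033,0,0.0005],"angular":[0,0,0],"hand":1},{"translation":[-0.0033,0,0.0005],"angular":[0,0,0],"hand":1},{"translation":[0,0,0],"angular":[0,0,0],"hand":1},{"translation":[0,0,0],"angular":[0,0,0],"hand":1}]'
python3 to.py -.0586 -.0235 .0764 | head -1
python3 - <<'E'
from ik import *
s=manip.get_state();C=cam("wrist",s);g=cv2.cvtColor(manip.get_image("wrist"),cv2.COLOR_RGB2GRAY)
for th in (.1,.16,.22): print(th,[proj(C,O+RX@np.array([.05-.16*np.cos(th),y,.08+.16*np.sin(th)])).round(1).tolist() for y in (-.024,-.09)])
for c in (255,400,420):
    print(c,[(r,int(g[r,c])) for r in range(190,330,4)])
E
```

```text
clock: 13.88
position: [0.5476, 0.4013, 0.0836]
ee_rot: [-0.102, 0.805, 0.143, 0.566]
contact_force: [0.1, -0.3, -1.0]
width: 0.0001
gripper_force: 0.6
clock: 14.22
position: [0.5464, 0.401, 0.0769]
ee_rot: [-0.102, 0.805, 0.144, 0.566]
contact_force: [0.3, -0.6, -2.0]
width: -0.0001
gripper_force: 0.7
at reader [-0.058  -0.0239  0.0769] tool shift [-0.0007 -0.0005 -0.0003] clock 14.2167 F [ 0.1699 -0.6879 -2.0178] q [ 0.7386  0.6629  2.4827  3.5249  1.2289 -1.5671]
0.1 [[245.4, 281.5], [403.0, 294.2]]
0.16 [[245.3, 264.5], [408.6, 276.9]]
0.22 [[245.2, 245.4], [414.2, 257.4]]
255 [(190, 182), (194, 180), (198, 181), (202, 109), (206, 79), (210, 78), (214, 95), (218, 183), (222, 177), (226, 181), (230, 188), (234, 213), (238, 208), (242, 198), (246, 193), (250, 181), (254, 173), (258, 107), (262, 21), (266, 6), (270, 13), (274, 17), (278, 18), (282, 26), (286, 23), (290, 10), (294, 10), (298, 11), (302, 10), (306, 11), (310, 15), (314, 15), (318, 16), (322, 3), (326, 13)]
400 [(190, 92), (194, 90), (198, 88), (202, 87), (206, 92), (210, 93), (214, 89), (218, 93), (222, 89), (226, 89), (230, 88), (234, 89), (238, 89), (242, 97), (246, 102), (250, 105), (254, 100), (258, 105), (262, 101), (266, 99), (270, 103), (274, 99), (278, 100), (282, 102), (286, 102), (290, 97), (294, 75), (298, 58), (302, 58), (306, 60), (310, 61), (314, 60), (318, 57), (322, 42), (326, 26)]
420 [(190, 113), (194, 90), (198, 95), (202, 98), (206, 90), (210, 92), (214, 88), (218, 90), (222, 87), (226, 92), (230, 92), (234, 85), (238, 89), (242, 97), (246, 107), (250, 104), (254, 107), (258, 102), (262, 101), (266, 98), (270, 80), (274, 61), (278, 57), (282, 63), (286, 65), (290, 60), (294, 66), (298, 60), (302, 58), (306, 60), (310, 63), (314, 60), (318, 59), (322, 59), (326, 63)]
```

The edge row is at 258, which means θ ≈ 0.18 with the cover still resting on the fingers. I'll do the last stretch more slowly.

```bash
python3 -m handwheel '[{"translation":[-0.003,0,0.0009],"angular":[0,0,0],"hand":1},{"translation":[-0.003,0,0.0009],"angular":[0,0,0],"hand":1},{"translation":[-0.003,0,0.0009],"angular":[0,0,0],"hand":1},{"translation":[-0.003,0,0.0009],"angular":[0,0,0],"hand":1},{"translation":[-0.003,0,0.0009],"angular":[0,0,0],"hand":1},{"translation":[-0.002,0,0.0006],"angular":[0,0,0],"hand":1},{"translation":[-0.0015,0,0.0005],"angular":[0,0,0],"hand":1}]'
python3 -m handwheel '[{"translation":[-0.0012,0,0.0004],"angular":[0,0,0],"hand":1},{"translation":[-0.0012,0,0.0004],"angular":[0,0,0],"hand":1},{"translation":[-0.0012,0,0.0004],"angular":[0,0,0],"hand":1},{"translation":[-0.0012,0,0.0004],"angular":[0,0,0],"hand":1},{"translation":[-0.0012,0,0.0004],"angular":[0,0,0],"hand":1},{"translation":[0,0,0],"angular":[0,0,0],"hand":1}]'
python3 to.py -.061 -.0235 .0475 | head -1
python3 - <<'E'
from ik import *
s=manip.get_state();C=cam("wrist",s);g=cv2.cvtColor(manip.get_image("wrist"),cv2.COLOR_RGB2GRAY)
for th in (0,.02,.04,.06): print(th,[proj(C,O+RX@np.array([.05-.16*np.cos(th),y,.08+.16*np.sin(th)])).round(1).tolist() for y in (-.024,)])
print([(r,int(g[r,250])) for r in range(220,300,3)])
E
```

```text
clock: 14.85
position: [0.5452, 0.4006, 0.0572]
ee_rot: [-0.102, 0.806, 0.144, 0.566]
contact_force: [-1.5, -0.6, -1.1]
width: -0.0002
gripper_force: 0.9
clock: 15.35
position: [0.5452, 0.4006, 0.0513]
ee_rot: [-0.102, 0.805, 0.143, 0.566]
contact_force: [-1.3, -0.4, -1.9]
width: 0.0001
gripper_force: 1.0
at reader [-0.0592 -0.024   0.0513] tool shift [-0.0042 -0.0007 -0.0004] clock 15.35 F [-1.3712 -0.1056 -1.9421] q [ 0.7401  0.7454  2.4974  3.5154  1.3191 -1.5294]
0 [[244.8, 265.9]]
0.02 [[244.6, 260.6]]
0.04 [[244.4, 255.0]]
0.06 [[244.3, 249.2]]
[(220, 180), (223, 181), (226, 182), (229, 183), (232, 181), (235, 191), (238, 204), (241, 202), (244, 184), (247, 173), (250, 164), (253, 157), (256, 140), (259, 102), (262, 105), (265, 104), (268, 101), (271, 110), (274, 104), (277, 103), (280, 107), (283, 81), (286, 24), (289, 14), (292, 20), (295, 23), (298, 20)]
```

```bash
python3 -m handwheel '[{"translation":[-0.0011,0,0.0003],"angular":[0,0,0],"hand":1},{"translation":[-0.0011,0,0.0003],"angular":[0,0,0],"hand":1},{"translation":[-0.0011,0,0.0003],"angular":[0,0,0],"hand":1},{"translation":[-0.0011,0,0.0003],"angular":[0,0,0],"hand":1},{"translation":[-0.0011,0,0.0003],"angular":[0,0,0],"hand":1},{"translation":[-0.0011,0,0.0003],"angular":[0,0,0],"hand":1},{"translation":[-0.0011,0,0.0003],"angular":[0,0,0],"hand":1},{"translation":[0,0,0],"angular":[0,0,0],"hand":1}]'
cat > e.py <<'E'
from ik import *
s=manip.get_state();C=cam("wrist",s);g=cv2.cvtColor(manip.get_image("wrist"),cv2.COLOR_RGB2GRAY)
for th in (0,.02,.04): print(th,[proj(C,O+RX@np.array([.05-.16*np.cos(th),y,.08+.16*np.sin(th)])).round(1).tolist() for y in (-.024,)])
print([(r,int(g[r,250])) for r in range(220,280,3)])
E
python3 to.py -.061 -.0235 .0475 | head -1; python3 e.py
python3 -m handwheel '[{"translation":[-0.0011,0,0.0003],"angular":[0,0,0],"hand":1},{"translation":[-0.0011,0,0.0003],"angular":[0,0,0],"hand":1},{"translation":[-0.0011,0,0.0003],"angular":[0,0,0],"hand":1},{"translation":[0,0,0],"angular":[0,0,0],"hand":1}]'
python3 to.py -.061 -.0235 .0475 | head -1; python3 e.py
```

```text
clock: 16.07
position: [0.5448, 0.4004, 0.0435]
ee_rot: [-0.102, 0.805, 0.143, 0.566]
contact_force: [0.4, -0.6, -0.3]
width: -0.0001
gripper_force: 0.0
at reader [-0.0597 -0.0241  0.0435] tool shift [ 0.0034 -0.0007 -0.0025] clock 16.0667 F [ 0.2385 -0.7098 -0.3128] q [ 0.7409  0.7714  2.5014  3.5136  1.3475 -1.518 ]
0 [[244.3, 251.7]]
0.02 [[244.1, 246.1]]
0.04 [[243.9, 240.1]]
[(220, 185), (223, 198), (226, 205), (229, 205), (232, 188), (235, 175), (238, 165), (241, 157), (244, 149), (247, 124), (250, 56), (253, 59), (256, 101), (259, 104), (262, 105), (265, 106), (268, 109), (271, 103), (274, 108), (277, 106)]
clock: 16.45
position: [0.5444, 0.4003, 0.04]
ee_rot: [-0.102, 0.805, 0.143, 0.566]
contact_force: [0.3, 0.1, 0.5]
width: -0.0001
gripper_force: 0.0
at reader [-0.0601 -0.0241  0.04  ] tool shift [ 0.0068 -0.0007 -0.0034] clock 16.45 F [0.3403 0.0549 0.469 ] q [ 0.7413  0.7825  2.5033  3.5129  1.3592 -1.5132]
0 [[244.2, 244.8]]
0.02 [[244.0, 239.0]]
0.04 [[243.8, 232.8]]
[(220, 212), (223, 193), (226, 182), (229, 171), (232, 163), (235, 158), (238, 147), (241, 101), (244, 60), (247, 54), (250, 103), (253, 107), (256, 108), (259, 109), (262, 105), (265, 106), (268, 111), (271, 107), (274, 109), (277, 109)]
```

The load is off the fingers and the cover edge stayed put while the hand went down, so the cover is shut. I'll withdraw along the finger axis, then rise.

```bash
python3 -m handwheel '[{"translation":[-0.002,0,-0.008],"angular":[0,0,0],"hand":1},{"translation":[0,0,-0.015],"angular":[0,0,0],"hand":1},{"translation":[0,0,-0.02],"angular":[0,0,0],"hand":1},{"translation":[0,0,-0.02],"angular":[0,0,0],"hand":1},{"translation":[0,0,-0.015],"angular":[0,0,0],"hand":1},{"translation":[0.015,0,-0.01],"angular":[0,0,0],"hand":1},{"translation":[0.02,0,-0.01],"angular":[0,0,0],"hand":1},{"translation":[0.02,0,-0.01],"angular":[0,0,0],"hand":1},{"translation":[0.02,0,-0.01],"angular":[0,0,0],"hand":1},{"translation":[0,0,0],"angular":[0,0,0],"hand":1}]'
python3 to.py -.2 -.0235 .18 | head -1
python3 - <<'E'
from ik import *
s=manip.get_state();C=cam("wrist",s);im=manip.get_image("wrist");g=cv2.cvtColor(im,cv2.COLOR_RGB2GRAY)
for y in (.05,-.02,-.08):
  for th in (0,.03):
    u=proj(C,O+RX@np.array([.05-.16*np.cos(th),y,.08+.16*np.sin(th)]));v=proj(C,O+RX@np.array([.05-.16*np.cos(th)-.014*np.sin(-th),y,.08+.16*np.sin(th)+.014]));print(y,th,u.round(1),v.round(1))
  x=int(u[0]);print([(r,int(g[r,x])) for r in range(int(u[1])-24,int(u[1])+22,2)])
# bystanders in scene view, before vs now
a=cv2.cvtColor(manip.get_image("scene"),cv2.COLOR_RGB2GRAY).astype(int);b=cv2.imread("pics/scene0.png",0).astype(int)
for n,(x0,x1,y0,y1) in dict(vial_a=(163,172,242,260),bottle=(174,186,240,264),dish=(216,236,242,258),cell=(233,246,228,240),vial_b=(249,258,216,232)).items():
    A,B=a[y0:y1,x0:x1].astype(np.float32),b[y0:y1,x0:x1].astype(np.float32);print(n,"shift px",np.round(cv2.phaseCorrelate(B,A),2),"mean diff",abs(A-B).mean().round(1))
E
```

```text
clock: 17.33
position: [0.4629, 0.3701, 0.1553]
ee_rot: [-0.105, 0.803, 0.142, 0.569]
contact_force: [0.9, 0.1, 1.0]
width: 0.0002
gripper_force: 0.0
at reader [-0.1466 -0.0329  0.1553] tool shift [ 0.006  -0.0149 -0.0574] clock 17.3333 F [ 0.8553 -0.0957  1.0378] q [ 0.8725  0.4178  2.5874  3.686   1.1172 -1.6388]
0.05 0 [164.9 262.6] [161.9 250.9]
0.05 0.03 [163.9 258.6] [161.  246.3]
[(234, 83), (236, 82), (238, 84), (240, 193), (242, 200), (244, 198), (246, 202), (248, 196), (250, 214), (252, 227), (254, 202), (256, 179), (258, 171), (260, 161), (262, 26), (264, 8), (266, 5), (268, 4), (270, 58), (272, 165), (274, 222), (276, 184), (278, 171)]
-0.02 0 [247.  268.6] [246.6 256.9]
-0.02 0.03 [246.9 264.6] [246.5 252.3]
[(240, 85), (242, 90), (244, 110), (246, 111), (248, 111), (250, 109), (252, 118), (254, 112), (256, 108), (258, 108), (260, 108), (262, 110), (264, 111), (266, 109), (268, 108), (270, 113), (272, 111), (274, 112), (276, 111), (278, 112), (280, 109), (282, 89), (284, 12)]
-0.08 0 [320.4 274.1] [322.3 262.3]
-0.08 0.03 [321. 270.] [323.  257.6]
[(246, 194), (248, 188), (250, 191), (252, 195), (254, 194), (256, 191), (258, 184), (260, 200), (262, 219), (264, 200), (266, 176), (268, 167), (270, 149), (272, 97), (274, 98), (276, 100), (278, 95), (280, 108), (282, 142), (284, 120), (286, 212), (288, 165), (290, 156)]Traceback (most recent call last):
  File "<stdin>", line 10, in <module>
    return _wrapfunc(a, 'round', decimals=decimals, out=out)
    return _wrapit(obj, method, *args, **kwds)
    conv = _array_converter(obj)
ValueError: setting an array element with a sequence. The requested array has an inhomogeneous shape after 1 dimensions. The detected shape was (2,) + inhomogeneous part.
```

The cover's top front edge is at rows 252 and 262, against 251 and 262 predicted for θ = 0, so it is shut. I'll check the bystanders quickly, then hand in.

```bash
python3 - <<'E'
from h import *
a=cv2.cvtColor(manip.get_image("scene"),cv2.COLOR_RGB2GRAY).astype(np.float32);b=cv2.imread("pics/scene0.png",0).astype(np.float32)
for n,(x0,x1,y0,y1) in dict(vial_a=(163,172,244,260),bottle=(174,186,240,264),dish=(216,236,242,258),cell=(233,246,228,240),vial_b=(249,258,216,232)).items():
    A,B=a[y0:y1,x0:x1],b[y0:y1,x0:x1];sh,_=cv2.phaseCorrelate(B.copy(),A.copy());print(n,np.round(sh,2),round(float(abs(A-B).mean()),1))
E
```

```text
vial_a [0.6  0.06] 7.5
bottle [-0.33  0.1 ] 8.4
dish [ 0.4  -0.13] 8.7
cell [-0.72  1.23] 38.6
vial_b [0.22 0.29] 34.3
```

```bash
python3 -c "
from rig import manip
print(manip.sign_off())"
```

```text
the job is handed in; nothing more can be done
None
```

The stay is knocked over to the right, the cover is lowered gently shut on the fingers and the arm is clear of the reader, handed in at about 17 s; vial_a, the bottle and the dish had not moved, but the cell and vial_b were probably hidden or shaded by the arm in the last check, and the marker wasn't checked.

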